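# Re-dress the polishing spindle with the right spacer

### The job

Re-dress the polishing spindle: take off the brass collar, set it aside, and put the worn red-brown wheel in the red scrap tray. Then thread all the fresh wheels (two or three: black, blue, white) down the post, thickest at the bottom and thinnest at the top, followed by the one pale metal spacer, out of the four lengths, that brings the top of the stack level with the foot of the post's red tip, everything fully home. Last, put the collar back down on the spacer and throw the switch lever right over to run; keep the unused spacers off the post and leave the other tools and things on the bench alone.

Things in the scene. Friction and masses are not known exactly. Their poses are not given: they have to be found in the camera images.
- spindle: polishing spindle, fixed to the bench: green housing 140 (its x) x 250 (its y) x 45 high; origin on the bench under the post, 70 from the front, back and right (-y) faces of the housing and 180 from its left (+y) face; x and y along its sides, z up
- seat (a point): centre of the spindle's shoulder, where the lowest ring rests, 75 above the bench over the spindle's origin; axes as the spindle's. Below it a pedestal 32 diameter, 30 high, on the housing; above it the locating post, 14 diameter: bare steel for 55, then a red tapered tip 7 high (8 diameter at the end)
- switch (a joint): angle of the spindle's switch lever: near 0 (0 to 0.15) off, leaning towards the spindle's -x; 1.0 fully over to run, leaning towards its +x; light friction, stays where it is left
- switch_tip (a point): centre of the lever's yellow ball, 26 diameter, on a steel rod; 60 from the hinge, which runs along the spindle's y at spindle x 0, y 135, 67 above the bench; the block around the hinge is 70 (x) x 50 (y) with its top 70 above the bench
- scrap_tray: red open scrap tray 130 x 130, 35 high, wall 4, fixed; origin under its centre
- cork_mat: bare cork mat, 84 diameter, 2 thick, fixed; origin under its centre; a free place to set the collar down
- worn_wheel_mid (a point): worn red-brown wheel, 48 diameter, 10 thick, on the spindle's shoulder at the start (all rings on this bench have a 17 bore; this point is the ring's centre, on its axis at half its height)
- collar_mid (a point): brass collar, 40 diameter, 12 high, open right through, on the post above the worn wheel at the start (all rings on this bench have a 17 bore; this point is the ring's centre, on its axis at half its height)
- wheel_thick_mid (a point): fresh wheel, black, 56 diameter, 22 thick, rigid, lying flat on the bench; may be absent (all rings on this bench have a 17 bore; this point is the ring's centre, on its axis at half its height)
- wheel_medium_mid (a point): fresh wheel, blue, 56 diameter, 14 thick, rigid, lying flat on the bench; may be absent (all rings on this bench have a 17 bore; this point is the ring's centre, on its axis at half its height)
- wheel_thin_mid (a point): fresh wheel, white, 56 diameter, 8 thick, rigid, lying flat on the bench; may be absent (all rings on this bench have a 17 bore; this point is the ring's centre, on its axis at half its height)
- spacer_11_mid (a point): pale metal spacer, 32 diameter, 11 long, standing on end on the bench (all rings on this bench have a 17 bore; this point is the ring's centre, on its axis at half its height)
- spacer_19_mid (a point): pale metal spacer, 32 diameter, 19 long, standing on end on the bench (all rings on this bench have a 17 bore; this point is the ring's centre, on its axis at half its height)
- spacer_25_mid (a point): pale metal spacer, 32 diameter, 25 long, standing on end on the bench (all rings on this bench have a 17 bore; this point is the ring's centre, on its axis at half its height)
- spacer_33_mid (a point): pale metal spacer, 32 diameter, 33 long, standing on end on the bench (all rings on this bench have a 17 bore; this point is the ring's centre, on its axis at half its height)
- loupe: bystander: watchmaker's loupe, black cylinder 32 diameter, 25 high; origin under it
- compound_bar: bystander: red-brown polishing-compound bar 90 x 35 x 28; origin under it
- mandrel: bystander: steel ring mandrel 300 long, lying on its side (origin at its thick end)
- pliers: bystander: pliers with red handles, 150 long, lying flat; origin under it
- oil_bottle: bystander: amber bottle 50 diameter, 120 high; origin under it
- hammer: bystander: small hammer, 220 long, lying flat; origin under it
- pickle_dish: bystander: white ceramic dish 80 across, 35 high; origin under it
There are look-alikes about, which are no part of the job. Leave any orange look-alike of the part that bears spacer_33_mid alone.

How it is judged:
By the outcome, as a careful person would: the job done as asked, in the order asked, and still so for the second after the job is handed in, with the robot touching nothing.
Of wheel_thick, wheel_medium, wheel_thin only 2 to 3 are there at a start; the rules pass over those that are not, and their reading is None.
At some moment in a run one of wheel_thick, wheel_medium, wheel_thin, spacer_11, spacer_19, spacer_25, spacer_33 may be knocked a few centimetres aside while the robot is not near it.
It also fails if it takes over 208 s, if anything falls off the work surface, if the arm or the gripper's body presses on something with over 40 N, if the wrist force passes 120 N, or if a joint passes its speed limit or range.

### The arm

A 6-joint arm with a two-finger parallel gripper is mounted at the origin on the work surface. World frame = base frame: x ahead of the robot, y to its left, z up, the work surface at z = 0. Lengths are in m, angles in rad, forces in N, time in s.
With the tool pointing down it reaches from about 0.325 to 0.875 m from the base axis. Payload 4.4 kg.
Tool frame: the origin (TCP) lies midway between the tips of the shut fingers; the grasp point (between the pads) lies 19 mm behind it; z points along the fingers, y is the line along which they close (so a half turn about z gives the same grasp; the last joint's range is limited). The gripper opens to 85 mm and grips with 20 to 120 N. Pads are 22 mm wide; open, the fingers measure 114 mm over their backs; the gripper's body (76 mm by 85 mm) begins 54 mm behind the grasp point. The pads swing forward as they close: fully open they stand 13 mm farther back than shut.
Start: joints at [0.988, 0.207, 1.542, -0, 1.393, -0.15], TCP at [0.241, 0.522, 0.231] pointing down, gripper open.
Joint ranges: [-2.73, 2.73], [-0.86, 2.22], [0.23, 2.46], [-1.11, 4.25], [0.08, 2.63], [-2.82, 2.82]. Speed limits (rad/s): [2.79, 2.79, 3.14, 3.14, 3.14, 3.14].

### API

Orientations are given as a unit quaternion [w, x, y, z].
In Python, from plant import robot gives the robot as it stands.
- The arm moves only by the shell command python3 -m pendant 'ROWS' [FORCE]. ROWS is JSON, a list of rows, each an object of numbers: "ax", "ay", "az": the turn, a rotation vector about the tool's x, y, z in rad; "x", "y", "z": the shift along the tool's x, y, z in cm; "fingers": the closure, from 0 (fully open) to 1 (shut). In form: [{"ax": .., "ay": .., "az": .., "x": .., "y": .., "z": .., "fingers": ..}, ...]. A call has 1 to 5 rows; each row is the pose to reach, as a shift and turn from the pose commanded when the call began, along the tool's axes at that moment; what a row does not reach only later rows make up. A row lasts 1/10 s, in which the tool goes at most 50 mm and 8.59 degrees, less where a joint would pass 70% of its speed; a pose out of reach is approached as far as the arm can. A call with a gripper value outside its range is refused whole. The fingers move at their own pace and stop on an object; FORCE is the grip in N (left out, the last holds). Time passes only in rows, so rows that repeat a pose let the fingers close. It gives the time, the measured TCP pose, the force, the opening and the grip force at its end, in the units of the state.
- robot.state(): the state, without advancing time (a new reading comes with each control period).
- robot.snapshot(name): name is "scene" or "top" or "wrist"; returns (picture, depth): 420x560x3 uint8, red, green, blue; 420x560 float32, m along the optical axis (not along the pixel's ray), 0 where there is no reading.
- robot.get_calibration(name): a dict with "fx", "fy", "cx", "cy" (pixels), "extrinsics" (4x4, takes a point from camera to world coordinates); the wrist camera has in their place "hand_eye" (4x4, takes a point from camera to tool coordinates, whose origin is the TCP and whose axes are the flange's). Camera axes: x right, y up, looking along -z (the intrinsics and any distortion apply to the point x, -y, -z); pixel columns grow to the right and rows downward; lengths in m; the calibration is good to about 2 mm. A picture is of the moment at which its call begins: read the wrist's pose just before it. get_calibration takes no time and is no camera call.
- robot.close_job(): hands the job in; it is judged then, once.
Trained networks look in the newest picture that a camera, given by its name, has taken for a name from the list of things; names that differ only in an ending like _2 or _b are one class to them, and where a whole thing is asked for, a point or a joint stands for the part that bears it (a point fixed in the world has none). Each returns a list of dicts, best first, with "conf" (0 to 1); they miss things now and then, are a little off and sometimes report something else, mostly with a low value. They report only what shows in the picture. A call takes as long as a camera call. They do not tell look-alikes from the thing itself.
- robot.find_in(camera, name): "at" ([x, y, z] in m, in world coordinates, good to about 4 mm: the middle of the surface that is visible of it).
- robot.regions_of(camera, name): "pixels" (420x560 bool, what is visible of it).
- robot.spot_point(camera, name): "at" ([x, y, z] in m, in world coordinates, good to about 4 mm: a listed point, or the origin of a listed thing).
The state is a dict: "time_s": time; "qpos": joint angles; "joint_vel": joint speeds; "tau": joint torques, N m; "eef_pos": TCP position; "orientation": TCP orientation; "contact_force": force on the tool from outside, world axes, zero at the start; "wrist_torque": the same for the moment, N m; "width": finger opening in m; "gripper_force": force on a finger pad.
Only numpy, scipy, OpenCV 4.12 (cv2) and the standard library are available. Lean on these libraries where they do the work, as an engineer would, in place of code of your own. Each camera call takes 0.05 s, during which the arm holds its last target. There are 200 camera calls.

## Working session

There is one attempt and no reset: what is moved stays moved. The work goes in short steps, Python scripts to look and compute and a shell command to move; the robot and the scene stay as the last step left them, time stands still between calls to the robot, and variables do not carry over. Pictures are saved under pics/ and viewed, at most 14 in all, crops included, and the job is handed in when it is done.

```bash
ls; mkdir -p pics; cat > h.py <<'E'
import numpy as np, cv2
from plant import robot
from scipy.spatial.transform import Rotation as R
def snap(cam,name=None):
    st=robot.state(); im,d=robot.snapshot(cam)
    if name: cv2.imwrite('pics/'+name+'.png',im[:,:,::-1])
    return st,im,d
def cam2world(cam,st=None):
    c=robot.get_calibration(cam)
    if cam!='wrist': return c,np.array(c['extrinsics'])
    T=np.eye(4);q=st['orientation'];T[:3,:3]=R.from_quat([q[1],q[2],q[3],q[0]]).as_matrix();T[:3,3]=st['eef_pos']
    return c,T@np.array(c['hand_eye'])
def cloud(cam,d,st=None):
    c,T=cam2world(cam,st)
    v,u=np.mgrid[:d.shape[0],:d.shape[1]]
    P=np.stack([(u-c['cx'])/c['fx']*d,-(v-c['cy'])/c['fy']*d,-d],-1)
    return P@T[:3,:3].T+T[:3,3]
def rel(target,st=None,yaw=None):
    "shift in tool axes (cm) from the measured pose to a world TCP target"
    st=st or robot.state();q=st['orientation'];M=R.from_quat([q[1],q[2],q[3],q[0]]).as_matrix()
    return np.round(M.T@(np.array(target)-st['eef_pos'])*100,2)
E
python3 - <<'E'
from h import *
for c in('scene','top'):
    st,im,d=snap(c,c+'0')
    cal=robot.get_calibration(c);print(c,{k:np.round(v,3) if k=='extrinsics' else v for k,v in cal.items()})
print(st)
E
```

```text
pics
scene {'fx': 382.7239687334194, 'fy': 382.7239687334194, 'cx': 277.8024681385155, 'cy': 203.6439518059351, 'extrinsics': array([[-0.571, -0.662,  0.485,  1.097],
       [ 0.821, -0.462,  0.335,  0.35 ],
       [ 0.002,  0.59 ,  0.807,  0.919],
       [ 0.   ,  0.   ,  0.   ,  1.   ]])}
top {'fx': 512.7931495779002, 'fy': 512.7931495779002, 'cx': 284.88395149195713, 'cy': 207.16778827080353, 'extrinsics': array([[ 2.900e-02,  9.920e-01, -1.230e-01,  4.340e-01],
       [-1.000e+00,  2.800e-02, -5.000e-03, -1.500e-02],
       [-1.000e-03,  1.230e-01,  9.920e-01,  1.525e+00],
       [ 0.000e+00,  0.000e+00,  0.000e+00,  1.000e+00]])}
{'time_s': 0.05, 'qpos': array([ 9.87520833e-01,  2.07429963e-01,  1.54294594e+00, -2.85766364e-05,
        1.39352261e+00, -1.50483902e-01]), 'joint_vel': array([-0.00144452,  0.00103967, -0.00085189,  0.0005935 ,  0.00119745,
        0.00072345]), 'tau': array([-3.70361240e-04, -3.84388876e+01, -2.92811054e+01, -2.48976849e-04,
        5.22776550e-03, -2.83089912e-05]), 'eef_pos': array([0.2407455 , 0.52133792, 0.23012392]), 'orientation': array([-4.00435195e-04,  2.14708260e-01,  9.76677548e-01, -1.08124693e-03]), 'contact_force': array([ 0.42854003, -0.77837372, -0.03413788]), 'wrist_torque': array([-0.00926804, -0.00962272,  0.0054904 ]), 'gripper_force': 0.0, 'width': 0.08588954745458159}
```

```bash
python3 - <<'E'
from h import *
for n in "seat switch_tip scrap_tray cork_mat worn_wheel_mid collar_mid wheel_thick_mid wheel_medium_mid wheel_thin_mid spacer_11_mid spacer_19_mid spacer_25_mid spacer_33_mid spindle".split():
    print(n,[(np.round(r['at'],3).tolist(),round(r['conf'],2)) for r in robot.spot_point('top',n)][:4])
E
```

```text
seat [([0.625, -0.036, 0.079], 0.7)]
switch_tip [([0.57, 0.086, 0.12], 0.54)]
scrap_tray [([0.433, -0.056, -0.001], 0.82)]
cork_mat [([0.647, -0.272, -0.002], 0.76), ([0.438, -0.05, 0.001], 0.2)]
worn_wheel_mid [([0.678, 0.284, -0.001], 0.74), ([0.629, -0.036, 0.079], 0.6)]
collar_mid [([0.628, -0.03, 0.093], 0.7), ([0.568, 0.086, 0.124], 0.47)]
wheel_thick_mid [([0.566, -0.309, 0.013], 0.82)]
wheel_medium_mid [([0.419, -0.353, 0.009], 0.77), ([0.626, -0.035, 0.076], 0.66)]
wheel_thin_mid [([0.548, -0.413, 0.004], 0.75)]
spacer_11_mid [([0.668, -0.46, 0.002], 0.51), ([0.417, -0.235, 0.006], 0.38)]
spacer_19_mid [([0.626, -0.033, 0.09], 0.66), ([0.445, 0.364, 0.012], 0.38)]
spacer_25_mid [([0.415, 0.252, 0.008], 0.4)]
spacer_33_mid [([0.556, 0.346, 0.015], 0.66), ([0.486, 0.298, 0.017], 0.61)]
spindle [([0.631, -0.036, -0.002], 0.91)]
```

View pics/top0.png

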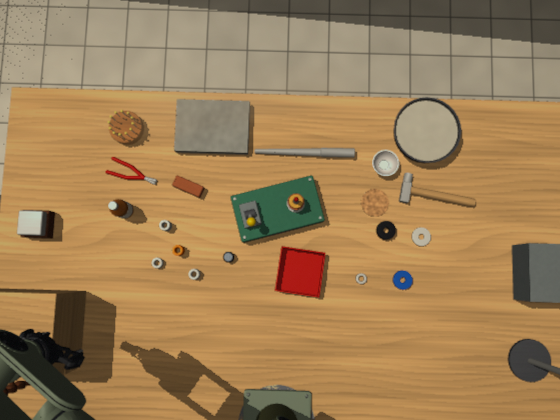

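View pics/scene0.png

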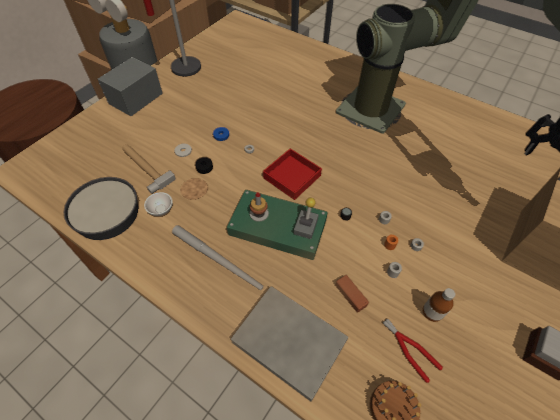

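The top view shows all three wheels: black (386,231), blue (403,281) and white (421,237). They total 44 mm, so the spacer I need is the 11 mm one. Pale spacers are at (361,279), (194,274), (157,263) and (165,225), and the one at (361,279) looks shortest. The orange look-alike is at (179,250). The collar and worn wheel are on the post at (296,203).

Next I'll measure the spacer heights and ring centres.

```bash
cat > meas.py <<'E'
from h import *
st,im,d=snap('top'); P=cloud('top',d)
bench=np.median(P[300:400,330:500,2]);print('bench',bench)
for n,(u,v) in dict(black=(386,231),blue=(403,281),white=(421,237),s361=(361,279),s194=(194,274),s157=(157,263),s165=(165,225),orange=(179,250)).items():
    w=P[v-18:v+19,u-18:u+19]; m=(w[...,2]>bench+0.004)
    k=m.astype(np.uint8); nl,lab,stt,cen=cv2.connectedComponentsWithStats(k)
    c=[i for i in range(1,nl) if stt[i,4]>15]; c=min(c,key=lambda i:np.hypot(*(cen[i]-18)))
    q=w[lab==c]; zt=np.percentile(q[:,2],90); t=q[q[:,2]>zt-0.004]
    (x,y),r=cv2.minEnclosingCircle(t[:,:2].astype(np.float32))
    print(n,'top z',round(zt-bench,4),'ctr',np.round([x,y],3),'r',round(r,4))
# spindle yaw from green
hsv=cv2.cvtColor(im,cv2.COLOR_RGB2HSV)
g=((hsv[...,0]>60)&(hsv[...,0]<90)&(hsv[...,1]>90)&(abs(P[...,2]-0.045)<0.008)); g[:,:220]=0; g[:,340:]=0
rc=cv2.minAreaRect(P[g][:,:2].astype(np.float32)); print('housing',rc)
y=(hsv[...,0]>22)&(hsv[...,0]<33)&(hsv[...,1]>150)&(P[...,2]>0.08); y[:,:235]=0;y[:,265:]=0
print('yellow',P[y].mean(0),P[y].max(0),y.sum())
r=((hsv[...,0]<6)|(hsv[...,0]>174))&(hsv[...,1]>150)&(P[...,2]>0.1);r[:,:280]=0;r[:,312:]=0;r[:180]=0;r[225:]=0
print('redtip',P[r].mean(0),r.sum())
t=((hsv[...,0]<6)|(hsv[...,0]>174))&(hsv[...,1]>150);t[:240]=0;t[300:]=0;t[:,:265]=0;t[:,335:]=0
print('tray',cv2.minAreaRect(P[t&(P[...,2]>0.025)][:,:2].astype(np.float32)))
E
python3 meas.py
```

```text
bench 0.0013383508920665754
black top z 0.0259 ctr [ 0.504 -0.172] r 0.1721
blue top z 0.0176 ctr [ 0.423 -0.199] r 0.1838
white top z 0.0128 ctr [ 0.49  -0.227] r 0.2191
s361 top z 0.0137 ctr [ 0.419 -0.236] r 0.0156
s194 top z 0.0274 ctr [0.417 0.252] r 0.0155
s157 top z 0.0223 ctr [0.446 0.362] r 0.0154
s165 top z 0.0361 ctr [0.497 0.171] r 0.1961
orange top z 0.0348 ctr [0.484 0.301] r 0.0153
housing ((0.6141401529312134, 0.013778701424598694), (0.13811679184436798, 0.24458113312721252), 16.23451042175293)
yellow [0.56550258 0.08335353 0.13003535] [0.58044237 0.09390297 0.13895755] 65
redtip [ 0.6286374  -0.03757877  0.13625922] 13
tray ((0.4337560832500458, -0.05718286335468292), (0.12741100788116455, 0.12847255170345306), 83.06970977783203)
```

The spacer at (361,279) has its top about 12 mm up, so it is spacer_11. The others read about 26, 21 and 35 mm. The housing yaw is about 16°, with the post near (0.629,-0.039). I'll square the tool to the world axes and move over the post.

```bash
python3 -m pendant '[{"az":-0.15,"z":-2},{"az":-0.29,"z":-4},{"az":-0.433,"z":-5},{"az":-0.433,"z":-5}]'
python3 -m pendant '[{"x":-2.8,"y":-4},{"x":-5.6,"y":-8},{"x":-8.4,"y":-12},{"x":-11.2,"y":-16},{"x":-14,"y":-20}]'
python3 -m pendant '[{"x":-2.8,"y":-4},{"x":-5.6,"y":-8},{"x":-8.4,"y":-12},{"x":-11.2,"y":-16},{"x":-14,"y":-20}]'
python3 -m pendant '[{"x":-2.8,"y":-4},{"x":-5.6,"y":-8},{"x":-8.4,"y":-12},{"x":-10.8,"y":-16},{"x":-10.8,"y":-16}]'
cat >> h.py <<'E'
def pose():
    st=robot.state();q=st['orientation']
    print('t',round(st['time_s'],2),'tcp',np.round(st['eef_pos'],4),'q',np.round(q,4),'w',round(st['width'],4),'F',np.round(st['contact_force'],1),'g',round(st['gripper_force'],1))
    return st
E
python3 - <<'E'
from h import *
pose(); st,im,d=snap('wrist','w1'); c=robot.get_calibration('wrist');print({k:np.round(v,3) for k,v in c.items()})
P=cloud('wrist',d,st)
print('bench/housing z',np.percentile(P[...,2][d>0],[2,10,50]))
E
```

```text
t 0.85 tcp [0.2412 0.522  0.2313] q [0.     0.2147 0.9767 0.    ] w 0.0853 F [ 0.1 -0.3  0.8] g 0.0
{'fx': np.float64(368.269), 'fy': np.float64(368.269), 'cx': np.float64(277.303), 'cy': np.float64(207.769), 'hand_eye': array([[ 0.001,  0.957,  0.29 ,  0.073],
       [ 1.   , -0.001, -0.   , -0.   ],
       [ 0.   ,  0.29 , -0.957, -0.143],
       [ 0.   ,  0.   ,  0.   ,  1.   ]])}
bench/housing z [-7.26173333e-04 -4.51199812e-05  2.05830580e-03]$[0]: bad value
$[0]: bad value
$[0]: bad value
$[0]: bad value
```

View pics/w1.png

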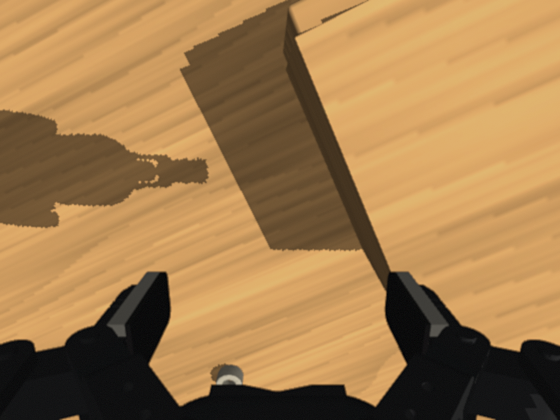

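The wrist view shows the fingers over bare bench with a wooden box at upper right. The rows were refused, so each row probably needs every key.

```bash
python3 -m pendant '[{"ax":0,"ay":0,"az":-0.15,"x":0,"y":0,"z":-2,"fingers":0},{"ax":0,"ay":0,"az":-0.29,"x":0,"y":0,"z":-4,"fingers":0},{"ax":0,"ay":0,"az":-0.433,"x":0,"y":0,"z":-5,"fingers":0},{"ax":0,"ay":0,"az":-0.433,"x":0,"y":0,"z":-5,"fingers":0}]' && python3 -c "
from h import *
print(rel([0.6295,-0.039,0.28],pose()))"
```

```text
time_s: 1.3
eef_pos: [0.2419, 0.5231, 0.2837]
orientation: [0.001, 0.0, 1.0, 0.002]
contact_force: [-0.3, -0.5, -0.9]
width: 0.0854
gripper_force: 0.0
t 1.3 tcp [0.2419 0.5231 0.2837] q [1.3e-03 1.0e-04 1.0e+00 1.9e-03] w 0.0854 F [-0.3 -0.5 -0.9] g 0.0
[-38.77 -56.2    0.25]
```

```bash
python3 -m pendant '[{"ax":0,"ay":0,"az":0,"x":-2.7,"y":-4,"z":0,"fingers":0.2},{"ax":0,"ay":0,"az":0,"x":-5.4,"y":-8,"z":0,"fingers":0.2},{"ax":0,"ay":0,"az":0,"x":-8.1,"y":-12,"z":0,"fingers":0.2},{"ax":0,"ay":0,"az":0,"x":-10.8,"y":-16,"z":0,"fingers":0.2},{"ax":0,"ay":0,"az":0,"x":-13.5,"y":-20,"z":0,"fingers":0.2}]' >/dev/null
python3 -m pendant '[{"ax":0,"ay":0,"az":0,"x":-2.7,"y":-4,"z":0,"fingers":0.2},{"ax":0,"ay":0,"az":0,"x":-5.4,"y":-8,"z":0,"fingers":0.2},{"ax":0,"ay":0,"az":0,"x":-8.1,"y":-12,"z":0,"fingers":0.2},{"ax":0,"ay":0,"az":0,"x":-10.8,"y":-16,"z":0,"fingers":0.2},{"ax":0,"ay":0,"az":0,"x":-13.5,"y":-20,"z":0,"fingers":0.2}]' >/dev/null
python3 -m pendant '[{"ax":0,"ay":0,"az":0,"x":-2.7,"y":-4,"z":0,"fingers":0.2},{"ax":0,"ay":0,"az":0,"x":-5.4,"y":-8,"z":0,"fingers":0.2},{"ax":0,"ay":0,"az":0,"x":-8.1,"y":-12,"z":0,"fingers":0.2},{"ax":0,"ay":0,"az":0,"x":-10.8,"y":-15.2,"z":0,"fingers":0.2},{"ax":0,"ay":0,"az":0,"x":-11,"y":-15.5,"z":0,"fingers":0.2}]' >/dev/null
python3 - <<'E'
from h import *
pose(); st,im,d=snap('wrist','w2'); P=cloud('wrist',d,st)
for n in('collar_mid','worn_wheel_mid','seat','switch_tip'): print(n,[(np.round(r['at'],4),round(r['conf'],2)) for r in robot.spot_point('wrist',n)][:2])
r=[(q['conf'],q['pixels']) for q in robot.regions_of('wrist','collar_mid')]
m=r[0][1];q=P[m&(d>0)];print(r[0][0],m.sum(),'collar z pct',np.percentile(q[:,2],[5,50,95]))
E
```

```text
t 2.8 tcp [ 0.6229 -0.0375  0.2791] q [-7.0e-04  4.1e-03  1.0e+00 -6.0e-04] w 0.0681 F [-0.5  0.7  0.6] g 0.0
collar_mid [(array([ 0.6323, -0.0392,  0.0876]), 0.78)]
worn_wheel_mid []
seat [(array([ 0.6263, -0.0346,  0.0747]), 0.65)]
switch_tip [(array([0.5627, 0.0839, 0.1199]), 0.89)]
0.92 1087 collar z pct [0.09340214 0.09741545 0.09868358]
```

View pics/w2.png

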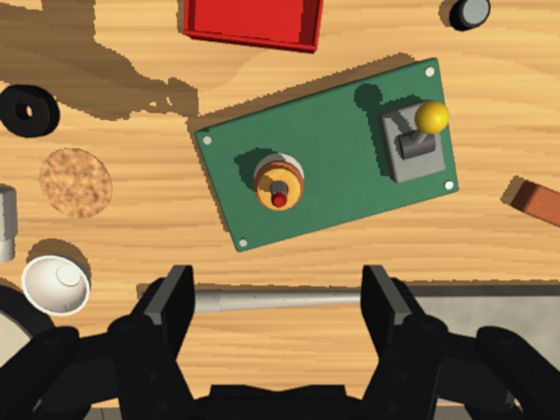

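The wrist view is clear: the collar and red tip are at (279,190), with the white pedestal beneath. The lever ball is at (432,117), the tray at the top and the cork mat at (75,182). Now I'll fit the post axis precisely.

```bash
cat >> h.py <<'E'
def circ(p,r=None):
    "least-squares circle on xy rim of a point set"
    from scipy.optimize import least_squares
    h=cv2.convexHull((p[:,:2]*1000).astype(np.float32))[:,0]/1000
    h0=h.mean(0)
    f=(lambda v:np.hypot(h[:,0]-v[0],h[:,1]-v[1])-(r or v[2]))
    s=least_squares(f,[*h0,r or .02],loss='soft_l1',f_scale=.001).x
    return np.round(s,4)
def top(P,d,mask,tol=.003):
    q=P[mask&(d>0)]; z=np.percentile(q[:,2],90); return q[abs(q[:,2]-z)<tol],z
E
python3 - <<'E'
from h import *
st,im,d=snap('wrist'); P=cloud('wrist',d,st)
m=robot.regions_of('wrist','collar_mid')[0]['pixels']
q,z=top(P,d,m);print('collar',circ(q,.020),circ(q),z)
hsv=cv2.cvtColor(im,cv2.COLOR_RGB2HSV)
g=(hsv[...,0]>60)&(hsv[...,0]<90)&(hsv[...,1]>90)&(abs(P[...,2]-0.045)<0.006)
rc=cv2.minAreaRect(P[g][:,:2].astype(np.float32));print(rc)
a=np.radians(rc[2]);c=np.array(rc[0]);print('origin',c-0.055*np.array([-np.sin(a),np.cos(a)]))
r=((hsv[...,0]<6)|(hsv[...,0]>174))&(hsv[...,1]>150)&(P[...,2]>0.1)
print('tip',P[r].mean(0),r.sum(),P[r][:,2].max())
E
```

```text
collar [ 0.6301 -0.0369  0.02  ] [ 0.6301 -0.0371  0.0195] 0.09840635080843985
((0.6144586205482483, 0.01486872136592865), (0.13745208084583282, 0.24606940150260925), 16.284473419189453)
origin [ 0.62988098 -0.03792475]
tip [ 0.62109688 -0.03669532  0.16330985] 179 0.4245451860467647
```

```bash
python3 -m pendant '[{"ax":0,"ay":0,"az":0,"x":-0.7,"y":0.05,"z":4.5,"fingers":0.25},{"ax":0,"ay":0,"az":0,"x":-0.7,"y":0.05,"z":9,"fingers":0.25},{"ax":0,"ay":0,"az":0,"x":-0.7,"y":0.05,"z":13.5,"fingers":0.25},{"ax":0,"ay":0,"az":0,"x":-0.7,"y":0.05,"z":18,"fingers":0.25},{"ax":0,"ay":0,"az":0,"x":-0.7,"y":0.05,"z":19.3,"fingers":0.25}]' 40 
python3 -m pendant '[{"ax":0,"ay":0,"az":0,"x":0,"y":0,"z":0,"fingers":0.4},{"ax":0,"ay":0,"az":0,"x":0,"y":0,"z":0,"fingers":0.48},{"ax":0,"ay":0,"az":0,"x":0,"y":0,"z":0,"fingers":0.54},{"ax":0,"ay":0,"az":0,"x":0,"y":0,"z":0,"fingers":0.65},{"ax":0,"ay":0,"az":0,"x":0,"y":0,"z":0,"fingers":0.65}]' 40
```

```text
time_s: 3.7
eef_pos: [0.6234, -0.0307, 0.0825]
orientation: [-0.005, -0.001, 1.0, 0.001]
contact_force: [-1.8, -0.5, 0.3]
width: 0.0641
gripper_force: 0.0
time_s: 4.2
eef_pos: [0.6307, -0.0351, 0.0919]
orientation: [0.003, -0.0, 1.0, -0.002]
contact_force: [0.3, -5.4, -1.9]
width: 0.0371
gripper_force: 40.2
```

```bash
python3 -m pendant '[{"ax":0,"ay":0,"az":0,"x":0,"y":0,"z":0,"fingers":0.65}]'; python3 - <<'E'
from h import *
pose(); st,im,d=snap('wrist','w3')
E
```

```text
time_s: 4.3
eef_pos: [0.6307, -0.035, 0.0919]
orientation: [0.003, -0.0, 1.0, -0.002]
contact_force: [-0.5, -6.4, -3.4]
width: 0.037
gripper_force: 40.2
t 4.3 tcp [ 0.6307 -0.035   0.0919] q [ 0.003  -0.      1.     -0.0023] w 0.037 F [-0.5 -6.4 -3.4] g 40.2
```

View pics/w3.png

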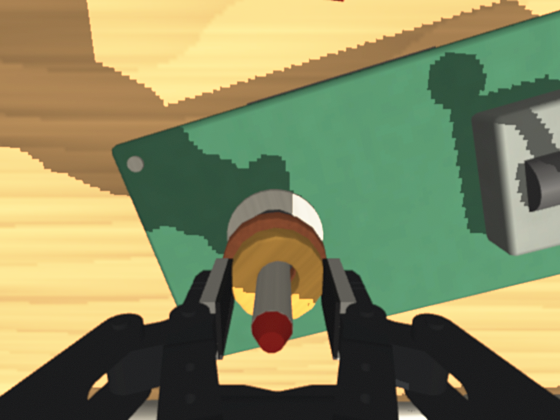

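The wrist view shows the collar between the pads at (278,265), level, with the post through it and the worn wheel below. I'll lift it off.

```bash
python3 -m pendant '[{"ax":0,"ay":0,"az":0,"x":0,"y":0,"z":-1,"fingers":0.65},{"ax":0,"ay":0,"az":0,"x":0,"y":0,"z":-2,"fingers":0.65},{"ax":0,"ay":0,"az":0,"x":0,"y":0,"z":-4,"fingers":0.65},{"ax":0,"ay":0,"az":0,"x":0,"y":0,"z":-7,"fingers":0.65},{"ax":0,"ay":0,"az":0,"x":0,"y":0,"z":-10,"fingers":0.65}]' 
python3 -m pendant '[{"ax":0,"ay":0,"az":0,"x":0,"y":0,"z":0,"fingers":0.65},{"ax":0,"ay":0,"az":0,"x":0,"y":0,"z":0,"fingers":0.65}]' 
python3 - <<'E'
from h import *
st,im,d=snap('wrist','w4'); P=cloud('wrist',d,st); pose()
m=robot.regions_of('wrist','collar_mid')
for r in m[:2]:
    q,z=top(P,d,r['pixels'],.004);print(r['conf'],circ(q,.02),z,np.percentile(q[:,2],[5,50,95]))
print(robot.spot_point('wrist','seat')[:1],robot.spot_point('wrist','cork_mat')[:1],rel([.647,-.272,.19]))
E
```

```text
time_s: 4.85
eef_pos: [0.6296, -0.0326, 0.1925]
orientation: [0.002, 0.0, 1.0, -0.0]
contact_force: [0.7, -0.4, -0.8]
width: 0.0369
gripper_force: 42.4
time_s: 5.05
eef_pos: [0.6302, -0.0326, 0.1921]
orientation: [0.003, -0.0, 1.0, -0.001]
contact_force: [-0.4, 0.2, -2.0]
width: 0.0369
gripper_force: 42.4
t 5.1 tcp [ 0.6288 -0.0324  0.1899] q [ 1.3e-03 -1.0e-04  1.0e+00 -2.0e-04] w 0.0373 F [ 0.1 -1.1 -1.3] g 42.4
0.91 [ 0.6297 -0.0331  0.02  ] 0.19984079819923836 [0.19702288 0.19875275 0.20017626]
0.33 [ 0.6277 -0.0361  0.02  ] 0.08639531354673008 [0.08423263 0.08554415 0.08664264]
[{'at': [0.6289, -0.0386, 0.0739], 'conf': 0.59}] [{'at': [0.6459, -0.2739, 0.0047], 'conf': 0.73}] [ -1.96 -23.99  -0.33]
```

View pics/w4.png

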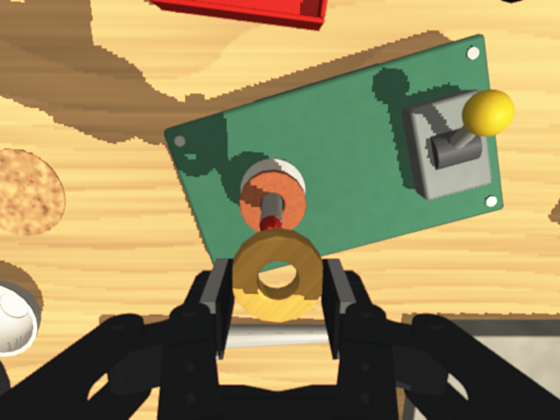

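The wrist view shows the collar clear of the post and level in the pads at (278,275), with the worn wheel left on the shoulder. Next I'll carry it to the mat.

```bash
python3 -m pendant '[{"ax":0,"ay":0,"az":0,"x":-0.4,"y":-4.8,"z":0,"fingers":0.65},{"ax":0,"ay":0,"az":0,"x":-0.8,"y":-9.6,"z":0,"fingers":0.65},{"ax":0,"ay":0,"az":0,"x":-1.2,"y":-14.4,"z":0,"fingers":0.65},{"ax":0,"ay":0,"az":0,"x":-1.6,"y":-19.2,"z":0,"fingers":0.65},{"ax":0,"ay":0,"az":0,"x":-1.8,"y":-24,"z":0,"fingers":0.65}]' >/dev/null
python3 -m pendant '[{"ax":0,"ay":0,"az":0,"x":0,"y":0,"z":4,"fingers":0.65},{"ax":0,"ay":0,"az":0,"x":0,"y":0,"z":8,"fingers":0.65},{"ax":0,"ay":0,"az":0,"x":0,"y":0,"z":12,"fingers":0.65},{"ax":0,"ay":0,"az":0,"x":0,"y":0,"z":16,"fingers":0.65},{"ax":0,"ay":0,"az":0,"x":0,"y":0,"z":17.2,"fingers":0.65}]' 
python3 -m pendant '[{"ax":0,"ay":0,"az":0,"x":0,"y":0,"z":0.3,"fingers":0.65},{"ax":0,"ay":0,"az":0,"x":0,"y":0,"z":0.6,"fingers":0.65},{"ax":0,"ay":0,"az":0,"x":0,"y":0,"z":0.8,"fingers":0.65}]'
```

```text
time_s: 6.25
eef_pos: [0.6411, -0.2695, 0.0085]
orientation: [-0.006, 0.0, 1.0, 0.003]
contact_force: [-2.0, 0.8, 10.8]
width: 0.0369
gripper_force: 44.3
time_s: 6.55
eef_pos: [0.6483, -0.2734, 0.0108]
orientation: [0.002, -0.0, 1.0, -0.001]
contact_force: [-0.5, 0.3, -1.7]
width: 0.0372
gripper_force: 44.1
```

```bash
python3 -m pendant '[{"ax":0,"ay":0,"az":0,"x":0,"y":0,"z":0.2,"fingers":0.65},{"ax":0,"ay":0,"az":0,"x":0,"y":0,"z":0.4,"fingers":0.65},{"ax":0,"ay":0,"az":0,"x":0,"y":0,"z":0.4,"fingers":0.65}]'
python3 -m pendant '[{"ax":0,"ay":0,"az":0,"x":0,"y":0,"z":0.0,"fingers":0.45},{"ax":0,"ay":0,"az":0,"x":0,"y":0,"z":0.0,"fingers":0.35},{"ax":0,"ay":0,"az":0,"x":0,"y":0,"z":-3,"fingers":0.3},{"ax":0,"ay":0,"az":0,"x":0,"y":0,"z":-7,"fingers":0.3},{"ax":0,"ay":0,"az":0,"x":0,"y":0,"z":-12,"fingers":0.3}]'
python3 -m pendant '[{"ax":0,"ay":0,"az":0,"x":0,"y":0,"z":-4,"fingers":0.2},{"ax":0,"ay":0,"az":0,"x":0,"y":0,"z":-8,"fingers":0.2},{"ax":0,"ay":0,"az":0,"x":0,"y":0,"z":-8,"fingers":0.2}]'
python3 - <<'E'
from h import *
pose(); st,im,d=snap('wrist','w5'); P=cloud('wrist',d,st)
for n in('collar_mid','wheel_thick_mid'):
  for r in robot.regions_of('wrist',n)[:2]:
    q,z=top(P,d,r['pixels'],.003);print(n,r['conf'],circ(q),z)
print(rel([.630,-.037,.2]))
E
```

```text
time_s: 6.85
eef_pos: [0.6481, -0.2733, 0.0078]
orientation: [0.002, -0.0, 1.0, -0.001]
contact_force: [-2.0, 1.4, 7.0]
width: 0.0366
gripper_force: 44.9
time_s: 7.35
eef_pos: [0.6444, -0.2714, 0.1225]
orientation: [-0.003, -0.0, 1.0, 0.001]
contact_force: [1.4, 0.5, -0.0]
width: 0.0596
gripper_force: 0.0
time_s: 7.65
eef_pos: [0.6504, -0.2747, 0.2139]
orientation: [0.007, -0.0, 1.0, -0.004]
contact_force: [-0.5, -0.4, 0.4]
width: 0.0686
gripper_force: 0.0
t 7.65 tcp [ 0.6504 -0.2747  0.2139] q [ 6.9e-03 -2.0e-04  1.0e+00 -4.0e-03] w 0.0686 F [-0.5 -0.4  0.4] g 0.0
collar_mid 0.86 [ 0.6472 -0.2739  0.0194] 0.015390100982696303
wheel_thick_mid 0.78 [ 0.5625 -0.3063  0.0275] 0.02357188307727517
wheel_thick_mid 0.68 [ 0.6753 -0.4423  0.0928] 0.0269042446257291
[ 1.59 23.52  0.39]
```

```bash
python3 -m pendant '[{"ax":0,"ay":0,"az":0,"x":0.4,"y":4.8,"z":0,"fingers":0.2},{"ax":0,"ay":0,"az":0,"x":0.8,"y":9.6,"z":0,"fingers":0.2},{"ax":0,"ay":0,"az":0,"x":1.2,"y":14.4,"z":0,"fingers":0.2},{"ax":0,"ay":0,"az":0,"x":1.6,"y":19.2,"z":0,"fingers":0.2},{"ax":0,"ay":0,"az":0,"x":1.8,"y":23.6,"z":0,"fingers":0.2}]' >/dev/null
python3 -m pendant '[{"ax":0,"ay":0,"az":0,"x":0,"y":0,"z":0,"fingers":0.2},{"ax":0,"ay":0,"az":0,"x":0,"y":0,"z":0,"fingers":0.2},{"ax":0,"ay":0,"az":0,"x":0,"y":0,"z":0,"fingers":0.2}]' >/dev/null
python3 - <<'E'
from h import *
pose(); st,im,d=snap('wrist','w6'); P=cloud('wrist',d,st)
pose()
for r in robot.regions_of('wrist','worn_wheel_mid')[:2]:
    q,z=top(P,d,r['pixels']&(P[...,2]<.1),.003);print(r['conf'],circ(q,.024),circ(q),z)
hsv=cv2.cvtColor(im,cv2.COLOR_RGB2HSV)
g=(hsv[...,0]>60)&(hsv[...,0]<90)&(hsv[...,1]>90)&(abs(P[...,2]-0.045)<0.006)
rc=cv2.minAreaRect(P[g][:,:2].astype(np.float32))
a=np.radians(rc[2]);c=np.array(rc[0]);print('origin',c-0.055*np.array([-np.sin(a),np.cos(a)]),rc)
E
```

```text
t 8.6 tcp [ 0.6276 -0.0373  0.2026] q [-1.4e-03  3.0e-04  1.0e+00 -1.0e-04] w 0.0683 F [-0.4  0.4  0.8] g 0.0
t 8.65 tcp [ 0.6278 -0.0377  0.203 ] q [-1.e-03  7.e-04  1.e+00 -0.e+00] w 0.0685 F [-0.7  0.6  0.1] g 0.0
0.94 [ 0.6308 -0.037   0.024 ] [ 0.6305 -0.0369  0.0234] 0.08644135057489166
0.58 [0.5887 0.0915 0.024 ] [0.5908 0.0921 0.0391] 0.06996656145411138
origin [ 0.62978594 -0.0377027 ] ((0.6143806576728821, 0.015095755457878113), (0.13737443089485168, 0.24694262444972992), 16.26593780517578)
```

```bash
python3 -m pendant '[{"ax":0,"ay":0,"az":0,"x":-0.25,"y":0,"z":4,"fingers":0.2},{"ax":0,"ay":0,"az":0,"x":-0.25,"y":0,"z":8,"fingers":0.2},{"ax":0,"ay":0,"az":0,"x":-0.25,"y":0,"z":11.5,"fingers":0.2},{"ax":0,"ay":0,"az":0,"x":-0.25,"y":0,"z":13.2,"fingers":0.2},{"ax":0,"ay":0,"az":0,"x":-0.25,"y":0,"z":13.2,"fingers":0.2}]' 
python3 -m pendant '[{"ax":0,"ay":0,"az":0,"x":0,"y":0,"z":0,"fingers":0.35},{"ax":0,"ay":0,"az":0,"x":0,"y":0,"z":0,"fingers":0.45},{"ax":0,"ay":0,"az":0,"x":0,"y":0,"z":0,"fingers":0.6},{"ax":0,"ay":0,"az":0,"x":0,"y":0,"z":0,"fingers":0.6},{"ax":0,"ay":0,"az":0,"x":0,"y":0,"z":0,"fingers":0.6}]' 40
python3 -m pendant '[{"ax":0,"ay":0,"az":0,"x":0,"y":0,"z":-1,"fingers":0.6},{"ax":0,"ay":0,"az":0,"x":0,"y":0,"z":-2,"fingers":0.6},{"ax":0,"ay":0,"az":0,"x":0,"y":0,"z":-4,"fingers":0.6},{"ax":0,"ay":0,"az":0,"x":0,"y":0,"z":-7,"fingers":0.6},{"ax":0,"ay":0,"az":0,"x":0,"y":0,"z":-10,"fingers":0.6}]' 
python3 -m pendant '[{"ax":0,"ay":0,"az":0,"x":0,"y":0,"z":-2,"fingers":0.6},{"ax":0,"ay":0,"az":0,"x":0,"y":0,"z":-2,"fingers":0.6},{"ax":0,"ay":0,"az":0,"x":0,"y":0,"z":-2,"fingers":0.6}]'
python3 -c "
from h import *
pose(); print(rel([.434,-.057,.07])); st,im,d=snap('wrist'); P=cloud('wrist',d,st)
r=robot.regions_of('wrist','worn_wheel_mid')[0]
q,z=top(P,d,r['pixels'],.003);print(r['conf'],circ(q,.024),z)
"
```

```text
time_s: 9.2
eef_pos: [0.6282, -0.0371, 0.0688]
orientation: [-0.003, 0.001, 1.0, 0.001]
contact_force: [0.1, 0.5, -0.2]
width: 0.0684
gripper_force: 0.0
time_s: 9.7
eef_pos: [0.633, -0.0371, 0.0752]
orientation: [0.003, -0.0, 1.0, -0.001]
contact_force: [0.6, -1.3, 7.5]
width: 0.046
gripper_force: 40.9
time_s: 10.2
eef_pos: [0.6299, -0.0361, 0.1731]
orientation: [-0.001, -0.0, 1.0, 0.0]
contact_force: [0.3, -0.3, -0.5]
width: 0.0459
gripper_force: 43.0
time_s: 10.5
eef_pos: [0.6305, -0.0362, 0.1924]
orientation: [-0.0, -0.0, 1.0, 0.0]
contact_force: [-0.3, 0.3, -0.3]
width: 0.0459
gripper_force: 43.0
t 10.5 tcp [ 0.6305 -0.0362  0.1924] q [-0.e+00 -2.e-04  1.e+00  0.e+00] w 0.0459 F [-0.3  0.3 -0.3] g 43.0
[19.65 -2.07 12.24]
0.77 [ 0.6285 -0.0364  0.024 ] 0.20344938685079966
```

```bash
python3 -m pendant '[{"ax":0,"ay":0,"az":0,"x":4.9,"y":-0.5,"z":0,"fingers":0.6},{"ax":0,"ay":0,"az":0,"x":9.8,"y":-1,"z":0,"fingers":0.6},{"ax":0,"ay":0,"az":0,"x":14.7,"y":-1.5,"z":0,"fingers":0.6},{"ax":0,"ay":0,"az":0,"x":19.6,"y":-2,"z":0,"fingers":0.6},{"ax":0,"ay":0,"az":0,"x":19.6,"y":-2,"z":4,"fingers":0.6}]' 
python3 -m pendant '[{"ax":0,"ay":0,"az":0,"x":0,"y":0,"z":4,"fingers":0.6},{"ax":0,"ay":0,"az":0,"x":0,"y":0,"z":8,"fingers":0.6},{"ax":0,"ay":0,"az":0,"x":0,"y":0,"z":12,"fingers":0.6},{"ax":0,"ay":0,"az":0,"x":0,"y":0,"z":13,"fingers":0.6},{"ax":0,"ay":0,"az":0,"x":0,"y":0,"z":13,"fingers":0.6}]' 
python3 -m pendant '[{"ax":0,"ay":0,"az":0,"x":0,"y":0,"z":0,"fingers":0.4},{"ax":0,"ay":0,"az":0,"x":0,"y":0,"z":0,"fingers":0.3},{"ax":0,"ay":0,"az":0,"x":0,"y":0,"z":0,"fingers":0.3},{"ax":0,"ay":0,"az":0,"x":0,"y":0,"z":-4.5,"fingers":0.3},{"ax":0,"ay":0,"az":0,"x":0,"y":0,"z":-9.5,"fingers":0.2}]' 
python3 -m pendant '[{"ax":0,"ay":0,"az":0,"x":0,"y":0,"z":-5,"fingers":0.2},{"ax":0,"ay":0,"az":0,"x":0,"y":0,"z":-9,"fingers":0.15},{"ax":0,"ay":0,"az":0,"x":0,"y":0,"z":-9,"fingers":0.15}]' 
python3 -c "
from h import *
pose(); print(rel([.566,-.308,.21])); st,im,d=snap('wrist'); P=cloud('wrist',d,st)
r=robot.regions_of('wrist','worn_wheel_mid')
for r in r[:2]:
  q,z=top(P,d,r['pixels'],.003);print(r['conf'],circ(q,.024),z)
"
```

```text
time_s: 11.1
eef_pos: [0.4337, -0.0573, 0.1569]
orientation: [0.005, 0.0, 1.0, -0.002]
contact_force: [2.7, -0.8, -1.3]
width: 0.0458
gripper_force: 43.0
time_s: 11.6
eef_pos: [0.432, -0.0555, 0.02]
orientation: [-0.003, -0.0, 1.0, 0.001]
contact_force: [0.4, 0.2, 0.4]
width: 0.0458
gripper_force: 43.0
time_s: 12.1
eef_pos: [0.4331, -0.0559, 0.1173]
orientation: [-0.002, -0.0, 1.0, 0.001]
contact_force: [1.3, -0.6, 0.2]
width: 0.068
gripper_force: 0.0
time_s: 12.4
eef_pos: [0.44, -0.0581, 0.2158]
orientation: [0.008, -0.0, 1.0, -0.003]
contact_force: [0.5, -0.9, 0.2]
width: 0.0728
gripper_force: 0.0
t 12.4 tcp [ 0.44   -0.0581  0.2158] q [ 8.3e-03 -2.0e-04  1.0e+00 -2.8e-03] w 0.0728 F [ 0.5 -0.9  0.2] g 0.0
[-12.58 -24.99   0.93]
0.65 [ 0.4338 -0.0571  0.024 ] 0.015448488490626688
```

The worn wheel is in the tray, with its top at z ≈ 15 mm. Next is the black wheel.

```bash
python3 -m pendant '[{"ax":0,"ay":0,"az":0,"x":-2,"y":-4,"z":0,"fingers":0.15},{"ax":0,"ay":0,"az":0,"x":-4,"y":-8,"z":0,"fingers":0.15},{"ax":0,"ay":0,"az":0,"x":-6,"y":-12,"z":0,"fingers":0.15},{"ax":0,"ay":0,"az":0,"x":-8,"y":-16,"z":0,"fingers":0.15},{"ax":0,"ay":0,"az":0,"x":-10.2,"y":-20.4,"z":0,"fingers":0.15}]' >/dev/null
python3 -m pendant '[{"ax":0,"ay":0,"az":0,"x":-2.6,"y":-4.5,"z":0,"fingers":0.15},{"ax":0,"ay":0,"az":0,"x":-2.6,"y":-4.5,"z":0,"fingers":0.15},{"ax":0,"ay":0,"az":0,"x":-2.6,"y":-4.5,"z":0,"fingers":0.15},{"ax":0,"ay":0,"az":0,"x":-2.6,"y":-4.5,"z":0,"fingers":0.15}]' >/dev/null
cat > ring.py <<'E'
import sys
from h import *
n,r,z=sys.argv[1],float(sys.argv[2]),float(sys.argv[3])
st,im,d=snap('wrist'); P=cloud('wrist',d,st); pose()
for k in robot.regions_of('wrist',n)[:2]:
    q,zt=top(P,d,k['pixels'],.003);c=circ(q,r);print(n,round(k['conf'],2),c[:2],circ(q)[2],round(zt,4),'shift',rel([c[0],c[1],z],st))
E
python3 ring.py wheel_thick_mid .028 0.0
```

```text
t 13.45 tcp [ 0.5619 -0.3038  0.2063] q [-9.e-04 -6.e-04  1.e+00  8.e-04] w 0.0725 F [-0.7 -0.3 -0.6] g 0.0
wheel_thick_mid 0.7 [ 0.5621 -0.3063] 0.0275 0.0235 shift [-0.1  -0.28 20.55]
```

```bash
python3 -m pendant '[{"ax":0,"ay":0,"az":0,"x":-0.05,"y":-0.28,"z":4.5,"fingers":0.15},{"ax":0,"ay":0,"az":0,"x":-0.05,"y":-0.28,"z":9,"fingers":0.15},{"ax":0,"ay":0,"az":0,"x":-0.05,"y":-0.28,"z":13.5,"fingers":0.15},{"ax":0,"ay":0,"az":0,"x":-0.05,"y":-0.28,"z":18,"fingers":0.15},{"ax":0,"ay":0,"az":0,"x":-0.05,"y":-0.28,"z":19.8,"fingers":0.15}]' 
python3 -m pendant '[{"ax":0,"ay":0,"az":0,"x":0,"y":0,"z":0.3,"fingers":0.25},{"ax":0,"ay":0,"az":0,"x":0,"y":0,"z":0.3,"fingers":0.35},{"ax":0,"ay":0,"az":0,"x":0,"y":0,"z":0.3,"fingers":0.5},{"ax":0,"ay":0,"az":0,"x":0,"y":0,"z":0.3,"fingers":0.5},{"ax":0,"ay":0,"az":0,"x":0,"y":0,"z":0.3,"fingers":0.5}]' 40
python3 -m pendant '[{"ax":0,"ay":0,"az":0,"x":0,"y":0,"z":-4,"fingers":0.5},{"ax":0,"ay":0,"az":0,"x":0,"y":0,"z":-8,"fingers":0.5},{"ax":0,"ay":0,"az":0,"x":0,"y":0,"z":-12,"fingers":0.5},{"ax":0,"ay":0,"az":0,"x":0,"y":0,"z":-16,"fingers":0.5},{"ax":0,"ay":0,"az":0,"x":0,"y":0,"z":-20,"fingers":0.5}]' 
python3 -m pendant '[{"ax":0,"ay":0,"az":0,"x":0,"y":0,"z":0,"fingers":0.5},{"ax":0,"ay":0,"az":0,"x":0,"y":0,"z":0,"fingers":0.5},{"ax":0,"ay":0,"az":0,"x":0,"y":0,"z":0,"fingers":0.5}]' >/dev/null
python3 ring.py wheel_thick_mid .028 0.2; python3 -c "
from h import *
print(rel([.63,-.0375,.2]))"
```

```text
time_s: 14.0
eef_pos: [0.5598, -0.3045, 0.0048]
orientation: [-0.004, -0.001, 1.0, 0.003]
contact_force: [-0.1, 0.7, -0.6]
width: 0.0725
gripper_force: 0.0
time_s: 14.5
eef_pos: [0.5645, -0.3091, 0.0082]
orientation: [0.001, -0.0, 1.0, -0.001]
contact_force: [-0.8, -0.3, -1.2]
width: 0.0536
gripper_force: 42.2
time_s: 15.0
eef_pos: [0.5632, -0.3083, 0.2088]
orientation: [0.0, -0.0, 1.0, -0.0]
contact_force: [-0.1, -0.8, -1.0]
width: 0.0539
gripper_force: 43.0
t 15.35 tcp [ 0.5621 -0.3074  0.2039] q [-1.8e-03 -1.0e-04  1.0e+00  1.3e-03] w 0.0537 F [-0.1 -0.3 -1.6] g 43.0
wheel_thick_mid 0.94 [ 0.5612 -0.3081] 0.0277 0.2205 shift [ 0.11 -0.05  0.47]
wheel_thick_mid 0.43 [ 0.4017 -0.2376] 0.0149 0.0124 shift [16.06  7.    0.52]
[-6.8  26.98  0.42]
```

```bash
python3 -m pendant '[{"ax":0,"ay":0,"az":0,"x":-1.2,"y":4.8,"z":0,"fingers":0.5},{"ax":0,"ay":0,"az":0,"x":-2.4,"y":9.6,"z":0,"fingers":0.5},{"ax":0,"ay":0,"az":0,"x":-3.6,"y":14.4,"z":0,"fingers":0.5},{"ax":0,"ay":0,"az":0,"x":-4.8,"y":19.2,"z":0,"fingers":0.5},{"ax":0,"ay":0,"az":0,"x":-6,"y":24,"z":0,"fingers":0.5}]' >/dev/null
python3 -m pendant '[{"ax":0,"ay":0,"az":0,"x":-0.9,"y":3,"z":0,"fingers":0.5},{"ax":0,"ay":0,"az":0,"x":-0.9,"y":3,"z":2,"fingers":0.5},{"ax":0,"ay":0,"az":0,"x":-0.9,"y":3,"z":4.5,"fingers":0.5},{"ax":0,"ay":0,"az":0,"x":-0.9,"y":3,"z":4.5,"fingers":0.5},{"ax":0,"ay":0,"az":0,"x":-0.9,"y":3,"z":4.5,"fingers":0.5}]' >/dev/null
python3 ring.py wheel_thick_mid .028 0.2; python3 -c "
from h import *
pose();st,im,d=snap('wrist','w7');pose()"
```

```text
t 16.45 tcp [ 0.6322 -0.0385  0.1611] q [-4.e-04  1.e-04  1.e+00  1.e-04] w 0.0536 F [ 1.1 -0.  -0.4] g 43.0
wheel_thick_mid 0.87 [ 0.63   -0.0386] 0.0276 0.1753 shift [ 0.12 -0.05 -4.05]
t 16.5 tcp [ 0.6329 -0.0387  0.1621] q [ 6.e-04  2.e-04  1.e+00 -1.e-04] w 0.0537 F [-0.2 -0.1 -0.5] g 43.0
t 16.55 tcp [ 0.6332 -0.0388  0.1627] q [ 1.1e-03  2.0e-04  1.0e+00 -2.0e-04] w 0.0538 F [-0.8 -0.2 -1.2] g 43.0
```

View pics/w7.png

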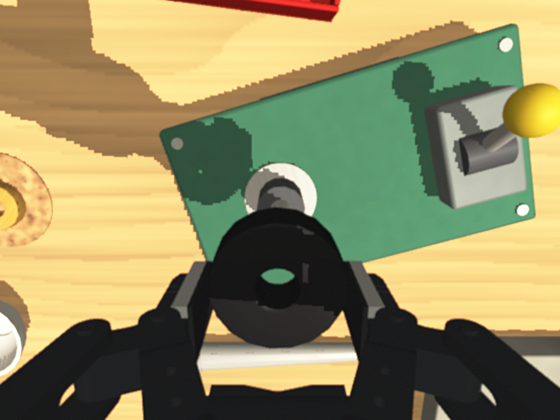

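The wrist view shows the black wheel level in the pads at (280,285), straight above the pedestal at (280,195). I'll thread it down while watching the force.

```bash
python3 -m pendant '[{"ax":0,"ay":0,"az":0,"x":0,"y":0.1,"z":1,"fingers":0.5},{"ax":0,"ay":0,"az":0,"x":0,"y":0.1,"z":2,"fingers":0.5},{"ax":0,"ay":0,"az":0,"x":0,"y":0.1,"z":2.6,"fingers":0.5},{"ax":0,"ay":0,"az":0,"x":0,"y":0.1,"z":3.2,"fingers":0.5},{"ax":0,"ay":0,"az":0,"x":0,"y":0.1,"z":3.6,"fingers":0.5}]' 
python3 -m pendant '[{"ax":0,"ay":0,"az":0,"x":0,"y":0,"z":0.6,"fingers":0.5},{"ax":0,"ay":0,"az":0,"x":0,"y":0,"z":1.2,"fingers":0.5},{"ax":0,"ay":0,"az":0,"x":0,"y":0,"z":1.8,"fingers":0.5},{"ax":0,"ay":0,"az":0,"x":0,"y":0,"z":2.4,"fingers":0.5},{"ax":0,"ay":0,"az":0,"x":0,"y":0,"z":3,"fingers":0.5}]'
```

```text
time_s: 17.05
eef_pos: [0.6318, -0.0372, 0.1242]
orientation: [-0.001, -0.0, 1.0, 0.0]
contact_force: [0.5, 0.9, -2.2]
width: 0.0537
gripper_force: 43.0
time_s: 17.55
eef_pos: [0.6323, -0.0372, 0.0948]
orientation: [0.0, -0.0, 1.0, -0.0]
contact_force: [-0.4, -0.4, -1.8]
width: 0.0536
gripper_force: 43.0
```

No contact at all. I'll go down the last stretch until it seats.

```bash
python3 -m pendant '[{"ax":0,"ay":0,"az":0,"x":0,"y":0,"z":0.4,"fingers":0.5},{"ax":0,"ay":0,"az":0,"x":0,"y":0,"z":0.8,"fingers":0.5},{"ax":0,"ay":0,"az":0,"x":0,"y":0,"z":1.2,"fingers":0.5},{"ax":0,"ay":0,"az":0,"x":0,"y":0,"z":1.4,"fingers":0.5},{"ax":0,"ay":0,"az":0,"x":0,"y":0,"z":1.4,"fingers":0.5}]' 
python3 -m pendant '[{"ax":0,"ay":0,"az":0,"x":0,"y":0,"z":0.1,"fingers":0.5},{"ax":0,"ay":0,"az":0,"x":0,"y":0,"z":0.2,"fingers":0.5}]' 
python3 -m pendant '[{"ax":0,"ay":0,"az":0,"x":0,"y":0,"z":0,"fingers":0.3},{"ax":0,"ay":0,"az":0,"x":0,"y":0,"z":0,"fingers":0.2},{"ax":0,"ay":0,"az":0,"x":0,"y":0,"z":-3,"fingers":0.15},{"ax":0,"ay":0,"az":0,"x":0,"y":0,"z":-7,"fingers":0.15},{"ax":0,"ay":0,"az":0,"x":0,"y":0,"z":-12,"fingers":0.15}]' 
python3 -m pendant '[{"ax":0,"ay":0,"az":0,"x":0,"y":0,"z":0,"fingers":0.15},{"ax":0,"ay":0,"az":0,"x":0,"y":0,"z":0,"fingers":0.15},{"ax":0,"ay":0,"az":0,"x":0,"y":0,"z":0,"fingers":0.15}]' >/dev/null
python3 ring.py wheel_thick_mid .028 0.2;  python3 -c "
from h import *
print(rel([.42,-.353,.2]))"
```

```text
time_s: 18.05
eef_pos: [0.6325, -0.0373, 0.0825]
orientation: [0.0, -0.0, 1.0, -0.0]
contact_force: [-2.5, 0.3, 4.4]
width: 0.054
gripper_force: 43.4
time_s: 18.25
eef_pos: [0.6325, -0.0372, 0.0823]
orientation: [0.0, -0.0, 1.0, -0.0]
contact_force: [-9.3, 1.9, 16.9]
width: 0.0537
gripper_force: 44.6
time_s: 18.75
eef_pos: [0.6305, -0.037, 0.1975]
orientation: [-0.003, -0.0, 1.0, 0.001]
contact_force: [1.3, 0.4, 0.8]
width: 0.0725
gripper_force: 0.0
t 19.1 tcp [ 0.631  -0.037   0.1971] q [-1.9e-03 -1.0e-04  1.0e+00  4.0e-04] w 0.0726 F [ 0.2  0.2 -0.1] g 0.0
wheel_thick_mid 0.69 [ 0.6315 -0.0377] 0.0275 0.0984 shift [-0.01 -0.06 -0.22]
wheel_thick_mid 0.57 [ 0.757 -0.288] 0.0391 0.0347 shift [-12.55 -25.09  -0.26]
[ 21.1  -31.6   -0.26]
```

The black wheel is home with its top at 97 mm. Now the blue one.

```bash
python3 -m pendant '[{"ax":0,"ay":0,"az":0,"x":2.6,"y":-4,"z":0,"fingers":0.15},{"ax":0,"ay":0,"az":0,"x":5.2,"y":-8,"z":0,"fingers":0.15},{"ax":0,"ay":0,"az":0,"x":7.8,"y":-12,"z":0,"fingers":0.15},{"ax":0,"ay":0,"az":0,"x":10.4,"y":-16,"z":0,"fingers":0.15},{"ax":0,"ay":0,"az":0,"x":13,"y":-20,"z":0,"fingers":0.15}]' >/dev/null
python3 -m pendant '[{"ax":0,"ay":0,"az":0,"x":2.7,"y":-4,"z":0,"fingers":0.15},{"ax":0,"ay":0,"az":0,"x":5.4,"y":-8,"z":0,"fingers":0.15},{"ax":0,"ay":0,"az":0,"x":8.1,"y":-11.6,"z":0,"fingers":0.15},{"ax":0,"ay":0,"az":0,"x":8.1,"y":-11.6,"z":0,"fingers":0.15},{"ax":0,"ay":0,"az":0,"x":8.1,"y":-11.6,"z":0,"fingers":0.15}]' >/dev/null
python3 -m pendant '[{"ax":0,"ay":0,"az":0,"x":0,"y":0,"z":0,"fingers":0.15}]' >/dev/null
python3 ring.py wheel_medium_mid .028 0.0
```

```text
t 20.3 tcp [ 0.4218 -0.3519  0.1985] q [-4.e-04 -9.e-04  1.e+00  8.e-04] w 0.0728 F [-0.2  0.8  0.3] g 0.0
wheel_medium_mid 0.75 [ 0.4181 -0.3559] 0.0272 0.0155 shift [ 0.31 -0.42 19.82]
```

```bash
python3 -m pendant '[{"ax":0,"ay":0,"az":0,"x":0.3,"y":-0.4,"z":4.5,"fingers":0.15},{"ax":0,"ay":0,"az":0,"x":0.3,"y":-0.4,"z":9,"fingers":0.15},{"ax":0,"ay":0,"az":0,"x":0.3,"y":-0.4,"z":13.5,"fingers":0.15},{"ax":0,"ay":0,"az":0,"x":0.3,"y":-0.4,"z":18,"fingers":0.15},{"ax":0,"ay":0,"az":0,"x":0.3,"y":-0.4,"z":19.2,"fingers":0.15}]' 
python3 -m pendant '[{"ax":0,"ay":0,"az":0,"x":0,"y":0,"z":0.5,"fingers":0.25},{"ax":0,"ay":0,"az":0,"x":0,"y":0,"z":0.5,"fingers":0.35},{"ax":0,"ay":0,"az":0,"x":0,"y":0,"z":0.5,"fingers":0.5},{"ax":0,"ay":0,"az":0,"x":0,"y":0,"z":0.5,"fingers":0.5},{"ax":0,"ay":0,"az":0,"x":0,"y":0,"z":0.5,"fingers":0.5}]' 40
python3 -m pendant '[{"ax":0,"ay":0,"az":0,"x":0,"y":0,"z":-4,"fingers":0.5},{"ax":0,"ay":0,"az":0,"x":0,"y":0,"z":-8,"fingers":0.5},{"ax":0,"ay":0,"az":0,"x":0,"y":0,"z":-12,"fingers":0.5},{"ax":0,"ay":0,"az":0,"x":0,"y":0,"z":-16,"fingers":0.5},{"ax":0,"ay":0,"az":0,"x":0,"y":0,"z":-20,"fingers":0.5}]' 
python3 -m pendant '[{"ax":0,"ay":0,"az":0,"x":0,"y":0,"z":0,"fingers":0.5},{"ax":0,"ay":0,"az":0,"x":0,"y":0,"z":0,"fingers":0.5},{"ax":0,"ay":0,"az":0,"x":0,"y":0,"z":0,"fingers":0.5}]' >/dev/null
python3 ring.py wheel_medium_mid .028 0.2; python3 -c "
from h import *
print(rel([.63,-.0375,.2]))"
```

```text
time_s: 20.85
eef_pos: [0.4159, -0.3522, 0.002]
orientation: [-0.004, -0.001, 1.0, 0.004]
contact_force: [-1.4, 1.5, -0.8]
width: 0.0727
gripper_force: 0.0
time_s: 21.35
eef_pos: [0.4193, -0.3584, 0.004]
orientation: [0.001, -0.0, 1.0, -0.001]
contact_force: [0.6, 0.1, -0.7]
width: 0.0538
gripper_force: 42.0
time_s: 21.85
eef_pos: [0.4182, -0.3572, 0.2048]
orientation: [0.0, -0.0, 1.0, -0.001]
contact_force: [0.3, -1.0, -0.7]
width: 0.0535
gripper_force: 42.6
t 22.2 tcp [ 0.4173 -0.3562  0.2004] q [-0.0012 -0.      1.      0.0014] w 0.0532 F [ 0.4  0.  -0.8] g 42.6
wheel_medium_mid 0.58 [ 0.4172 -0.357 ] 0.0278 0.2132 shift [ 0.03 -0.06  0.1 ]
[-21.27  31.86   0.06]
```

```bash
python3 -m pendant '[{"ax":0,"ay":0,"az":0,"x":-2.6,"y":4,"z":0,"fingers":0.5},{"ax":0,"ay":0,"az":0,"x":-5.2,"y":8,"z":0,"fingers":0.5},{"ax":0,"ay":0,"az":0,"x":-7.8,"y":12,"z":0,"fingers":0.5},{"ax":0,"ay":0,"az":0,"x":-10.4,"y":16,"z":0,"fingers":0.5},{"ax":0,"ay":0,"az":0,"x":-13,"y":20,"z":0,"fingers":0.5}]' >/dev/null
python3 -m pendant '[{"ax":0,"ay":0,"az":0,"x":-2.8,"y":4,"z":0,"fingers":0.5},{"ax":0,"ay":0,"az":0,"x":-5.6,"y":8,"z":0,"fingers":0.5},{"ax":0,"ay":0,"az":0,"x":-8.3,"y":11.9,"z":0,"fingers":0.5},{"ax":0,"ay":0,"az":0,"x":-8.3,"y":11.9,"z":3.5,"fingers":0.5},{"ax":0,"ay":0,"az":0,"x":-8.3,"y":11.9,"z":3.5,"fingers":0.5}]' >/dev/null
python3 -m pendant '[{"ax":0,"ay":0,"az":0,"x":0,"y":0,"z":0,"fingers":0.5},{"ax":0,"ay":0,"az":0,"x":0,"y":0,"z":0,"fingers":0.5},{"ax":0,"ay":0,"az":0,"x":0,"y":0,"z":0,"fingers":0.5}]' >/dev/null
python3 ring.py wheel_medium_mid .028 0.2;python3 -c "
from h import *
print(rel([.6305,-.0375,.1]))"
```

```text
t 23.6 tcp [ 0.6319 -0.0394  0.1689] q [ 1.2e-03  7.0e-04  1.0e+00 -3.0e-04] w 0.053 F [ 0.5  0.5 -0.7] g 42.6
wheel_medium_mid 0.91 [ 0.6312 -0.0402] 0.0277 0.181 shift [ 0.05 -0.07 -3.12]
[0.15 0.18 6.88]
```

```bash
python3 -m pendant '[{"ax":0,"ay":0,"az":0,"x":0.05,"y":0.22,"z":1,"fingers":0.5},{"ax":0,"ay":0,"az":0,"x":0.05,"y":0.22,"z":2,"fingers":0.5},{"ax":0,"ay":0,"az":0,"x":0.05,"y":0.22,"z":2.8,"fingers":0.5},{"ax":0,"ay":0,"az":0,"x":0.05,"y":0.22,"z":3.6,"fingers":0.5},{"ax":0,"ay":0,"az":0,"x":0.05,"y":0.22,"z":4.2,"fingers":0.5}]' 
python3 -m pendant '[{"ax":0,"ay":0,"az":0,"x":0,"y":0,"z":0.6,"fingers":0.5},{"ax":0,"ay":0,"az":0,"x":0,"y":0,"z":1.2,"fingers":0.5},{"ax":0,"ay":0,"az":0,"x":0,"y":0,"z":1.8,"fingers":0.5},{"ax":0,"ay":0,"az":0,"x":0,"y":0,"z":2.2,"fingers":0.5},{"ax":0,"ay":0,"az":0,"x":0,"y":0,"z":2.4,"fingers":0.5}]'
```

```text
time_s: 24.15
eef_pos: [0.6302, -0.0359, 0.1238]
orientation: [-0.001, -0.0, 1.0, 0.0]
contact_force: [0.8, 0.4, -0.9]
width: 0.0539
gripper_force: 42.6
time_s: 24.65
eef_pos: [0.6306, -0.036, 0.1007]
orientation: [-0.0, -0.0, 1.0, 0.0]
contact_force: [0.3, -0.1, -1.3]
width: 0.0534
gripper_force: 42.6
```

```bash
python3 -m pendant '[{"ax":0,"ay":0,"az":0,"x":0,"y":0,"z":0.1,"fingers":0.5},{"ax":0,"ay":0,"az":0,"x":0,"y":0,"z":0.2,"fingers":0.5},{"ax":0,"ay":0,"az":0,"x":0,"y":0,"z":0.3,"fingers":0.5},{"ax":0,"ay":0,"az":0,"x":0,"y":0,"z":0.3,"fingers":0.5}]' 
python3 -m pendant '[{"ax":0,"ay":0,"az":0,"x":0,"y":0,"z":0,"fingers":0.3},{"ax":0,"ay":0,"az":0,"x":0,"y":0,"z":0,"fingers":0.2},{"ax":0,"ay":0,"az":0,"x":0,"y":0,"z":-3,"fingers":0.15},{"ax":0,"ay":0,"az":0,"x":0,"y":0,"z":-7,"fingers":0.15},{"ax":0,"ay":0,"az":0,"x":0,"y":0,"z":-10.5,"fingers":0.15}]' 
python3 -m pendant '[{"ax":0,"ay":0,"az":0,"x":0,"y":0,"z":0,"fingers":0.15},{"ax":0,"ay":0,"az":0,"x":0,"y":0,"z":0,"fingers":0.15},{"ax":0,"ay":0,"az":0,"x":0,"y":0,"z":0,"fingers":0.15}]' >/dev/null
python3 ring.py wheel_medium_mid .028 0.2;  python3 -c "
from h import *
print(rel([.548,-.412,.2]))"
```

```text
time_s: 25.05
eef_pos: [0.6311, -0.0361, 0.1001]
orientation: [0.0, -0.0, 1.0, -0.0]
contact_force: [-2.7, 0.1, 6.7]
width: 0.054
gripper_force: 43.3
time_s: 25.55
eef_pos: [0.6308, -0.036, 0.2043]
orientation: [-0.0, -0.0, 1.0, 0.0]
contact_force: [0.5, -0.1, 1.0]
width: 0.0721
gripper_force: 0.0
t 25.9 tcp [ 0.6294 -0.0358  0.201 ] q [-2.e-03 -1.e-04  1.e+00  4.e-04] w 0.0724 F [ 0.4  0.  -0.8] g 0.0
wheel_medium_mid 0.8 [ 0.6306 -0.0365] 0.0275 0.1124 shift [-0.09 -0.06  0.15]
wheel_medium_mid 0.4 [ 0.6561 -0.2729] 0.0198 0.0153 shift [ -2.63 -23.71   0.13]
[  8.15 -37.62   0.09]
```

The blue wheel is home at 111 mm. The white one is next.

```bash
python3 -m pendant '[{"ax":0,"ay":0,"az":0,"x":1,"y":-4.8,"z":0,"fingers":0.15},{"ax":0,"ay":0,"az":0,"x":2,"y":-9.6,"z":0,"fingers":0.15},{"ax":0,"ay":0,"az":0,"x":3,"y":-14.4,"z":0,"fingers":0.15},{"ax":0,"ay":0,"az":0,"x":4,"y":-19.2,"z":0,"fingers":0.15},{"ax":0,"ay":0,"az":0,"x":5,"y":-24,"z":0,"fingers":0.15}]' >/dev/null
python3 -m pendant '[{"ax":0,"ay":0,"az":0,"x":1,"y":-4.8,"z":0,"fingers":0.15},{"ax":0,"ay":0,"az":0,"x":2,"y":-9.6,"z":0,"fingers":0.15},{"ax":0,"ay":0,"az":0,"x":3.1,"y":-13.6,"z":0,"fingers":0.15},{"ax":0,"ay":0,"az":0,"x":3.1,"y":-13.6,"z":0,"fingers":0.15},{"ax":0,"ay":0,"az":0,"x":3.1,"y":-13.6,"z":0,"fingers":0.15}]' >/dev/null
python3 -m pendant '[{"ax":0,"ay":0,"az":0,"x":0,"y":0,"z":0,"fingers":0.15}]' >/dev/null
python3 ring.py wheel_thin_mid .028 0.0
```

```text
t 27.1 tcp [ 0.5501 -0.4103  0.2024] q [-5.e-04 -9.e-04  1.e+00  8.e-04] w 0.0724 F [0.3 0.2 0.1] g 0.0
wheel_thin_mid 0.94 [ 0.5471 -0.4123] 0.0275 0.0095 shift [ 0.24 -0.21 20.2 ]
```

```bash
python3 -m pendant '[{"ax":0,"ay":0,"az":0,"x":0.24,"y":-0.25,"z":4.5,"fingers":0.15},{"ax":0,"ay":0,"az":0,"x":0.24,"y":-0.25,"z":9,"fingers":0.15},{"ax":0,"ay":0,"az":0,"x":0.24,"y":-0.25,"z":13.5,"fingers":0.15},{"ax":0,"ay":0,"az":0,"x":0.24,"y":-0.25,"z":17.5,"fingers":0.15},{"ax":0,"ay":0,"az":0,"x":0.24,"y":-0.25,"z":19.5,"fingers":0.15}]' 
python3 -m pendant '[{"ax":0,"ay":0,"az":0,"x":0,"y":0,"z":0,"fingers":0.27},{"ax":0,"ay":0,"az":0,"x":0,"y":0,"z":0.3,"fingers":0.27},{"ax":0,"ay":0,"az":0,"x":0,"y":0,"z":0.5,"fingers":0.27},{"ax":0,"ay":0,"az":0,"x":0,"y":0,"z":0.5,"fingers":0.27}]'
python3 -m pendant '[{"ax":0,"ay":0,"az":0,"x":0,"y":0,"z":0.2,"fingers":0.27},{"ax":0,"ay":0,"az":0,"x":0,"y":0,"z":0.4,"fingers":0.27},{"ax":0,"ay":0,"az":0,"x":0,"y":0,"z":0.4,"fingers":0.27}]'
```

```text
time_s: 27.65
eef_pos: [0.5457, -0.4104, 0.0034]
orientation: [-0.003, -0.001, 1.0, 0.003]
contact_force: [-1.0, 1.3, -0.3]
width: 0.0728
gripper_force: 0.0
time_s: 28.05
eef_pos: [0.5488, -0.4154, 0.0055]
orientation: [0.001, -0.0, 1.0, -0.001]
contact_force: [0.5, -0.3, -0.7]
width: 0.0623
gripper_force: 0.0
time_s: 28.35
eef_pos: [0.5486, -0.4154, 0.0016]
orientation: [0.001, -0.0, 1.0, -0.001]
contact_force: [-0.9, -0.1, 7.3]
width: 0.0623
gripper_force: 3.4
```

```bash
python3 -m pendant '[{"ax":0,"ay":0,"az":0,"x":0,"y":0,"z":-0.6,"fingers":0.2},{"ax":0,"ay":0,"az":0,"x":0,"y":0.25,"z":-0.6,"fingers":0.2},{"ax":0,"ay":0,"az":0,"x":0,"y":0.25,"z":-0.2,"fingers":0.25},{"ax":0,"ay":0,"az":0,"x":0,"y":0.25,"z":0,"fingers":0.25},{"ax":0,"ay":0,"az":0,"x":0,"y":0.25,"z":0,"fingers":0.25}]'
python3 -m pendant '[{"ax":0,"ay":0,"az":0,"x":0,"y":0,"z":0.2,"fingers":0.25},{"ax":0,"ay":0,"az":0,"x":0,"y":0,"z":0.3,"fingers":0.25},{"ax":0,"ay":0,"az":0,"x":0,"y":0,"z":0.3,"fingers":0.25}]'
python3 -c "
from h import *
st,im,d=snap('wrist')
cv2.imwrite('pics/w8.png',im[200:400,130:430,::-1].repeat(2,0).repeat(2,1))"
```

```text
time_s: 28.85
eef_pos: [0.5467, -0.4113, -0.002]
orientation: [-0.001, -0.0, 1.0, 0.001]
contact_force: [-0.1, -0.3, 0.0]
width: 0.0643
gripper_force: 0.0
time_s: 29.15
eef_pos: [0.5473, -0.4119, -0.0041]
orientation: [-0.0, -0.0, 1.0, 0.0]
contact_force: [-1.1, 0.2, 0.1]
width: 0.0643
gripper_force: 0.0
```

View pics/w8.png

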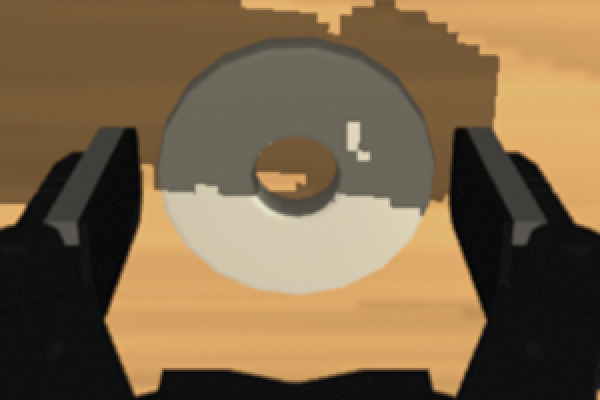

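The close-up shows the white wheel centred between the open pads, with fingers on either side of it and clear of it. I'll close now.

```bash
python3 -m pendant '[{"ax":0,"ay":0,"az":0,"x":0,"y":0,"z":0,"fingers":0.35},{"ax":0,"ay":0,"az":0,"x":0,"y":0,"z":0,"fingers":0.5},{"ax":0,"ay":0,"az":0,"x":0,"y":0,"z":0,"fingers":0.5},{"ax":0,"ay":0,"az":0,"x":0,"y":0,"z":0,"fingers":0.5}]' 40
python3 -m pendant '[{"ax":0,"ay":0,"az":0,"x":0,"y":0,"z":-4,"fingers":0.5},{"ax":0,"ay":0,"az":0,"x":0,"y":0,"z":-8,"fingers":0.5},{"ax":0,"ay":0,"az":0,"x":0,"y":0,"z":-12,"fingers":0.5},{"ax":0,"ay":0,"az":0,"x":0,"y":0,"z":-16,"fingers":0.5},{"ax":0,"ay":0,"az":0,"x":0,"y":0,"z":-20,"fingers":0.5}]' 
python3 -m pendant '[{"ax":0,"ay":0,"az":0,"x":0,"y":0,"z":0,"fingers":0.5},{"ax":0,"ay":0,"az":0,"x":0,"y":0,"z":0,"fingers":0.5},{"ax":0,"ay":0,"az":0,"x":0,"y":0,"z":0,"fingers":0.5}]' >/dev/null
python3 ring.py wheel_thin_mid .028 0.2; python3 -c "
from h import *
print(rel([.6305,-.0375,.2]))"
```

```text
time_s: 29.6
eef_pos: [0.5478, -0.4124, -0.003]
orientation: [0.0, -0.0, 1.0, -0.0]
contact_force: [-0.9, 0.5, 4.0]
width: 0.0541
gripper_force: 41.7
time_s: 30.1
eef_pos: [0.5471, -0.4117, 0.1971]
orientation: [-0.0, -0.0, 1.0, 0.0]
contact_force: [-0.4, -1.4, -0.7]
width: 0.054
gripper_force: 42.3
t 30.45 tcp [ 0.5463 -0.411   0.1934] q [-1.8e-03 -1.0e-04  1.0e+00  1.7e-03] w 0.0543 F [ 0.4  0.3 -0.8] g 42.3
wheel_thin_mid 0.85 [ 0.5462 -0.4116] 0.0277 0.2063 shift [ 0.03 -0.04 -0.6 ]
[-8.43 37.35 -0.57]
```

```bash
python3 -m pendant '[{"ax":0,"ay":0,"az":0,"x":-1,"y":4.8,"z":0,"fingers":0.5},{"ax":0,"ay":0,"az":0,"x":-2,"y":9.6,"z":0,"fingers":0.5},{"ax":0,"ay":0,"az":0,"x":-3,"y":14.4,"z":0,"fingers":0.5},{"ax":0,"ay":0,"az":0,"x":-4,"y":19.2,"z":0,"fingers":0.5},{"ax":0,"ay":0,"az":0,"x":-5,"y":24,"z":0,"fingers":0.5}]' >/dev/null
python3 -m pendant '[{"ax":0,"ay":0,"az":0,"x":-1.2,"y":4.8,"z":0,"fingers":0.5},{"ax":0,"ay":0,"az":0,"x":-2.4,"y":9.6,"z":0,"fingers":0.5},{"ax":0,"ay":0,"az":0,"x":-3.4,"y":13.4,"z":0,"fingers":0.5},{"ax":0,"ay":0,"az":0,"x":-3.4,"y":13.4,"z":3,"fingers":0.5},{"ax":0,"ay":0,"az":0,"x":-3.4,"y":13.4,"z":3,"fingers":0.5}]' >/dev/null
python3 -m pendant '[{"ax":0,"ay":0,"az":0,"x":0,"y":0,"z":0,"fingers":0.5},{"ax":0,"ay":0,"az":0,"x":0,"y":0,"z":0,"fingers":0.5},{"ax":0,"ay":0,"az":0,"x":0,"y":0,"z":0,"fingers":0.5}]' >/dev/null
python3 ring.py wheel_thin_mid .028 0.2;python3 -c "
from h import *
print(rel([.6305,-.037,.1]))"
```

```text
t 31.85 tcp [ 0.632  -0.0392  0.1675] q [ 1.e-03  7.e-04  1.e+00 -2.e-04] w 0.0539 F [ 0.3 -0.7  0.2] g 42.3
wheel_thin_mid 0.86 [ 0.6316 -0.0396] 0.0277 0.1798 shift [ 0.04 -0.03 -3.25]
wheel_thin_mid 0.65 [0.5844 0.069 ] 0.0098 0.133 shift [ 4.77 10.82 -3.26]
[0.16 0.21 6.74]
```

```bash
python3 -m pendant '[{"ax":0,"ay":0,"az":0,"x":0.05,"y":0.2,"z":1,"fingers":0.5},{"ax":0,"ay":0,"az":0,"x":0.05,"y":0.2,"z":2,"fingers":0.5},{"ax":0,"ay":0,"az":0,"x":0.05,"y":0.2,"z":2.8,"fingers":0.5},{"ax":0,"ay":0,"az":0,"x":0.05,"y":0.2,"z":3.6,"fingers":0.5},{"ax":0,"ay":0,"az":0,"x":0.05,"y":0.2,"z":4.2,"fingers":0.5}]' 
python3 -m pendant '[{"ax":0,"ay":0,"az":0,"x":0,"y":0,"z":0.5,"fingers":0.5},{"ax":0,"ay":0,"az":0,"x":0,"y":0,"z":1.0,"fingers":0.5},{"ax":0,"ay":0,"az":0,"x":0,"y":0,"z":1.4,"fingers":0.5},{"ax":0,"ay":0,"az":0,"x":0,"y":0,"z":1.4,"fingers":0.5}]'
```

```text
time_s: 32.4
eef_pos: [0.6302, -0.0359, 0.1228]
orientation: [-0.001, -0.0, 1.0, 0.0]
contact_force: [0.1, 0.4, -1.3]
width: 0.0542
gripper_force: 42.3
time_s: 32.8
eef_pos: [0.6305, -0.036, 0.1096]
orientation: [-0.001, -0.0, 1.0, 0.0]
contact_force: [0.5, 0.7, -0.1]
width: 0.0545
gripper_force: 42.3
```

```bash
python3 -m pendant '[{"ax":0,"ay":0,"az":0,"x":0,"y":0,"z":0.1,"fingers":0.5},{"ax":0,"ay":0,"az":0,"x":0,"y":0,"z":0.2,"fingers":0.5},{"ax":0,"ay":0,"az":0,"x":0,"y":0,"z":0.25,"fingers":0.5}]' 
python3 -m pendant '[{"ax":0,"ay":0,"az":0,"x":0,"y":0,"z":0,"fingers":0.3},{"ax":0,"ay":0,"az":0,"x":0,"y":0,"z":0,"fingers":0.2},{"ax":0,"ay":0,"az":0,"x":0,"y":0,"z":-3,"fingers":0.2},{"ax":0,"ay":0,"az":0,"x":0,"y":0,"z":-7,"fingers":0.2},{"ax":0,"ay":0,"az":0,"x":0,"y":0,"z":-9.5,"fingers":0.3}]' 
python3 -m pendant '[{"ax":0,"ay":0,"az":0,"x":0,"y":0,"z":0,"fingers":0.3},{"ax":0,"ay":0,"az":0,"x":0,"y":0,"z":0,"fingers":0.3},{"ax":0,"ay":0,"az":0,"x":0,"y":0,"z":0,"fingers":0.3}]' >/dev/null
python3 ring.py wheel_thin_mid .028 0.2;  python3 -c "
from h import *
print(rel([.419,-.235,.2]))"
```

```text
time_s: 33.1
eef_pos: [0.6311, -0.0361, 0.108]
orientation: [0.0, -0.0, 1.0, -0.0]
contact_force: [0.2, 1.1, -0.7]
width: 0.0541
gripper_force: 42.4
time_s: 33.6
eef_pos: [0.6321, -0.0362, 0.206]
orientation: [0.002, -0.0, 1.0, -0.0]
contact_force: [-0.1, -0.5, 0.4]
width: 0.0597
gripper_force: 0.0
t 33.95 tcp [ 0.6296 -0.0358  0.2005] q [-1.9e-03 -1.0e-04  1.0e+00  4.0e-04] w 0.0595 F [0.  0.  0.7] g 0.0
wheel_thin_mid 0.89 [ 0.6306 -0.0366] 0.0276 0.1204 shift [-0.09 -0.08  0.09]
[ 21.06 -19.92   0.12]
```

The white wheel is home at 119 mm. Now the 11 mm spacer.

```bash
python3 -m pendant '[{"ax":0,"ay":0,"az":0,"x":3.4,"y":-3.3,"z":0,"fingers":0.4},{"ax":0,"ay":0,"az":0,"x":6.8,"y":-6.6,"z":0,"fingers":0.4},{"ax":0,"ay":0,"az":0,"x":10.2,"y":-9.9,"z":0,"fingers":0.4},{"ax":0,"ay":0,"az":0,"x":13.6,"y":-13.2,"z":0,"fingers":0.4},{"ax":0,"ay":0,"az":0,"x":17,"y":-16.5,"z":0,"fingers":0.4}]' >/dev/null
python3 -m pendant '[{"ax":0,"ay":0,"az":0,"x":4.1,"y":-3.4,"z":0,"fingers":0.4},{"ax":0,"ay":0,"az":0,"x":4.1,"y":-3.4,"z":0,"fingers":0.4},{"ax":0,"ay":0,"az":0,"x":4.1,"y":-3.4,"z":0,"fingers":0.4},{"ax":0,"ay":0,"az":0,"x":4.1,"y":-3.4,"z":0,"fingers":0.4}]' >/dev/null
python3 ring.py spacer_11_mid .016 0.0; python3 -c "
from h import *
im,d=robot.snapshot('wrist');cv2.imwrite('pics/w9.png',im[:,:,::-1])"
```

```text
t 34.95 tcp [ 0.4206 -0.2342  0.2024] q [-1.e-04 -8.e-04  1.e+00  4.e-04] w 0.0514 F [ 0.2  0.2 -0.5] g 0.0
spacer_11_mid 0.58 [ 0.4189 -0.2354] 0.0155 0.0124 shift [ 0.13 -0.12 20.22]
```

View pics/w9.png

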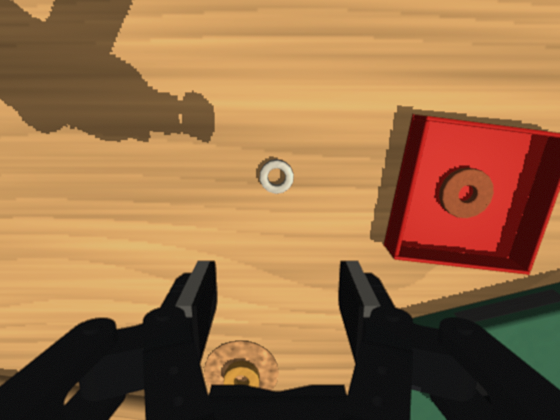

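The spacer shows at (276,176), centred in x, and reads 11 mm tall. The tray at right holds the worn wheel and the mat holds the collar. I'll descend.

```bash
python3 -m pendant '[{"ax":0,"ay":0,"az":0,"x":0.2,"y":0.1,"z":4.5,"fingers":0.4},{"ax":0,"ay":0,"az":0,"x":0.2,"y":0.1,"z":9,"fingers":0.4},{"ax":0,"ay":0,"az":0,"x":0.2,"y":0.1,"z":13.5,"fingers":0.4},{"ax":0,"ay":0,"az":0,"x":0.2,"y":0.1,"z":17.5,"fingers":0.4},{"ax":0,"ay":0,"az":0,"x":0.2,"y":0.1,"z":19,"fingers":0.4}]' 
python3 -m pendant '[{"ax":0,"ay":0,"az":0,"x":0,"y":0,"z":0.3,"fingers":0.45},{"ax":0,"ay":0,"az":0,"x":0,"y":0,"z":0.6,"fingers":0.45},{"ax":0,"ay":0,"az":0,"x":0,"y":0,"z":0.7,"fingers":0.45},{"ax":0,"ay":0,"az":0,"x":0,"y":0,"z":0.7,"fingers":0.45}]'
```

```text
time_s: 35.55
eef_pos: [0.4157, -0.2307, 0.0085]
orientation: [-0.003, -0.001, 1.0, 0.003]
contact_force: [-0.2, 0.0, -0.2]
width: 0.051
gripper_force: 0.0
time_s: 35.95
eef_pos: [0.4192, -0.2348, 0.0071]
orientation: [0.001, -0.0, 1.0, -0.001]
contact_force: [-0.5, 1.0, -0.7]
width: 0.0469
gripper_force: 0.0
```

```bash
python3 -m pendant '[{"ax":0,"ay":0,"az":0,"x":0.03,"y":0,"z":0.3,"fingers":0.45},{"ax":0,"ay":0,"az":0,"x":0.03,"y":0,"z":0.3,"fingers":0.55},{"ax":0,"ay":0,"az":0,"x":0.03,"y":0,"z":0.3,"fingers":0.75},{"ax":0,"ay":0,"az":0,"x":0.03,"y":0,"z":0.3,"fingers":0.75},{"ax":0,"ay":0,"az":0,"x":0.03,"y":0,"z":0.3,"fingers":0.75}]' 40
python3 -m pendant '[{"ax":0,"ay":0,"az":0,"x":0,"y":0,"z":-4,"fingers":0.75},{"ax":0,"ay":0,"az":0,"x":0,"y":0,"z":-8,"fingers":0.75},{"ax":0,"ay":0,"az":0,"x":0,"y":0,"z":-12,"fingers":0.75},{"ax":0,"ay":0,"az":0,"x":0,"y":0,"z":-16,"fingers":0.75},{"ax":0,"ay":0,"az":0,"x":0,"y":0,"z":-20,"fingers":0.75}]' 
python3 -m pendant '[{"ax":0,"ay":0,"az":0,"x":0,"y":0,"z":0,"fingers":0.75},{"ax":0,"ay":0,"az":0,"x":0,"y":0,"z":0,"fingers":0.75},{"ax":0,"ay":0,"az":0,"x":0,"y":0,"z":0,"fingers":0.75}]' >/dev/null
python3 ring.py spacer_11_mid .016 0.2; python3 -c "
from h import *
print(rel([.6305,-.0375,.2]))"
```

```text
time_s: 36.45
eef_pos: [0.4178, -0.2343, 0.0035]
orientation: [0.0, -0.0, 1.0, -0.0]
contact_force: [-0.5, 0.7, 5.3]
width: 0.0294
gripper_force: 39.2
time_s: 36.95
eef_pos: [0.4173, -0.2339, 0.2043]
orientation: [0.0, -0.0, 1.0, -0.0]
contact_force: [1.0, 0.4, 0.4]
width: 0.0293
gripper_force: 39.7
t 37.3 tcp [ 0.4164 -0.2331  0.2007] q [-1.6e-03 -1.0e-04  1.0e+00  1.3e-03] w 0.0295 F [ 0.5 -0.3  0.1] g 39.7
spacer_11_mid 0.9 [ 0.4177 -0.2338] 0.0155 0.2097 shift [-0.11 -0.05  0.12]
[-21.41  19.56   0.05]
```

```bash
python3 -m pendant '[{"ax":0,"ay":0,"az":0,"x":-3.6,"y":3.3,"z":0,"fingers":0.75},{"ax":0,"ay":0,"az":0,"x":-7.2,"y":6.6,"z":0,"fingers":0.75},{"ax":0,"ay":0,"az":0,"x":-10.8,"y":9.9,"z":0,"fingers":0.75},{"ax":0,"ay":0,"az":0,"x":-14.4,"y":13.2,"z":0,"fingers":0.75},{"ax":0,"ay":0,"az":0,"x":-18,"y":16.5,"z":0,"fingers":0.75}]' >/dev/null
python3 -m pendant '[{"ax":0,"ay":0,"az":0,"x":-3.3,"y":3.1,"z":0,"fingers":0.75},{"ax":0,"ay":0,"az":0,"x":-3.3,"y":3.1,"z":2.5,"fingers":0.75},{"ax":0,"ay":0,"az":0,"x":-3.3,"y":3.1,"z":3.5,"fingers":0.75},{"ax":0,"ay":0,"az":0,"x":-3.3,"y":3.1,"z":3.5,"fingers":0.75},{"ax":0,"ay":0,"az":0,"x":-3.3,"y":3.1,"z":3.5,"fingers":0.75}]' >/dev/null
python3 -m pendant '[{"ax":0,"ay":0,"az":0,"x":0,"y":0,"z":0,"fingers":0.75},{"ax":0,"ay":0,"az":0,"x":0,"y":0,"z":0,"fingers":0.75},{"ax":0,"ay":0,"az":0,"x":0,"y":0,"z":0,"fingers":0.75}]' >/dev/null
python3 ring.py spacer_11_mid .016 0.2;python3 -c "
from h import *
print(rel([.6305,-.037,.122]))"
```

```text
t 38.7 tcp [ 0.6309 -0.0385  0.1687] q [ 7.e-04  2.e-04  1.e+00 -1.e-04] w 0.0289 F [ 0.4 -0.6 -0.3] g 39.7
spacer_11_mid 0.83 [ 0.632  -0.0392] 0.0157 0.1775 shift [-0.11 -0.06 -3.11]
[0.04 0.14 4.66]
```

```bash
python3 -m pendant '[{"ax":0,"ay":0,"az":0,"x":0.1,"y":0.2,"z":0.8,"fingers":0.75},{"ax":0,"ay":0,"az":0,"x":0.1,"y":0.2,"z":1.6,"fingers":0.75},{"ax":0,"ay":0,"az":0,"x":0.1,"y":0.2,"z":2.4,"fingers":0.75},{"ax":0,"ay":0,"az":0,"x":0.1,"y":0.2,"z":3.0,"fingers":0.75},{"ax":0,"ay":0,"az":0,"x":0.1,"y":0.2,"z":3.6,"fingers":0.75}]' 
python3 -m pendant '[{"ax":0,"ay":0,"az":0,"x":0,"y":0,"z":0.3,"fingers":0.75},{"ax":0,"ay":0,"az":0,"x":0,"y":0,"z":0.6,"fingers":0.75},{"ax":0,"ay":0,"az":0,"x":0,"y":0,"z":0.8,"fingers":0.75},{"ax":0,"ay":0,"az":0,"x":0,"y":0,"z":0.8,"fingers":0.75}]'
```

```text
time_s: 39.25
eef_pos: [0.6292, -0.0359, 0.1306]
orientation: [-0.001, -0.0, 1.0, 0.0]
contact_force: [-0.4, -0.4, -0.2]
width: 0.0295
gripper_force: 39.7
time_s: 39.65
eef_pos: [0.6295, -0.036, 0.1236]
orientation: [-0.0, -0.0, 1.0, 0.0]
contact_force: [1.6, 0.4, -0.6]
width: 0.0293
gripper_force: 39.7
```

```bash
python3 -m pendant '[{"ax":0,"ay":0,"az":0,"x":0,"y":0,"z":0.1,"fingers":0.75},{"ax":0,"ay":0,"az":0,"x":0,"y":0,"z":0.15,"fingers":0.75},{"ax":0,"ay":0,"az":0,"x":0,"y":0,"z":0.15,"fingers":0.75}]' 
python3 -m pendant '[{"ax":0,"ay":0,"az":0,"x":0,"y":0,"z":0,"fingers":0.6},{"ax":0,"ay":0,"az":0,"x":0,"y":0,"z":0,"fingers":0.5},{"ax":0,"ay":0,"az":0,"x":0,"y":0,"z":-2,"fingers":0.4},{"ax":0,"ay":0,"az":0,"x":0,"y":0,"z":-5,"fingers":0.4},{"ax":0,"ay":0,"az":0,"x":0,"y":0,"z":-9,"fingers":0.3}]' 
python3 -m pendant '[{"ax":0,"ay":0,"az":0,"x":0,"y":0,"z":0,"fingers":0.3},{"ax":0,"ay":0,"az":0,"x":0,"y":0,"z":0,"fingers":0.3},{"ax":0,"ay":0,"az":0,"x":0,"y":0,"z":0,"fingers":0.3}]' >/dev/null
python3 ring.py spacer_11_mid .016 0.2;  python3 -c "
from h import *
print(rel([.647,-.274,.2]))
im,d=robot.snapshot('wrist');cv2.imwrite('pics/w10.png',im[100:310,200:480,::-1].repeat(2,0).repeat(2,1))"
```

```text
time_s: 39.95
eef_pos: [0.6298, -0.0361, 0.1226]
orientation: [0.0, -0.0, 1.0, -0.0]
contact_force: [-0.1, 1.5, 0.2]
width: 0.0293
gripper_force: 39.7
time_s: 40.45
eef_pos: [0.6278, -0.0357, 0.2107]
orientation: [-0.003, -0.0, 1.0, 0.001]
contact_force: [-0.2, 0.7, -0.1]
width: 0.0598
gripper_force: 0.0
t 40.8 tcp [ 0.6284 -0.0358  0.2103] q [-1.8e-03 -1.0e-04  1.0e+00  3.0e-04] w 0.06 F [ 0.1 -0.3  0.2] g 0.0
spacer_11_mid 0.97 [ 0.6308 -0.0365] 0.0155 0.1313 shift [-0.22 -0.06  1.09]
[ -1.87 -23.82   0.99]
```

View pics/w10.png

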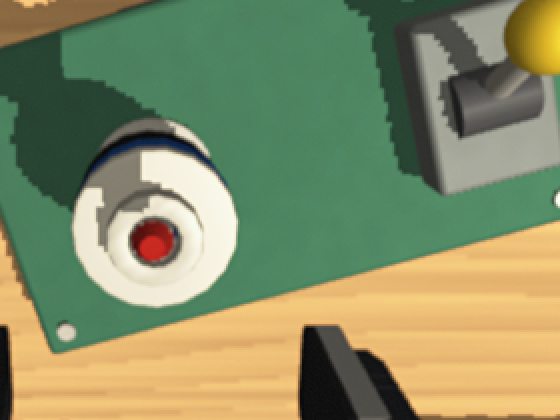

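The crop shows the stack seated: black, blue and white wheels, then the spacer, with only the red tip standing proud. The spacer top is at about 130 mm. I'll fetch the collar.

```bash
python3 -m pendant '[{"ax":0,"ay":0,"az":0,"x":-0.4,"y":-4.8,"z":0,"fingers":0.3},{"ax":0,"ay":0,"az":0,"x":-0.8,"y":-9.6,"z":0,"fingers":0.3},{"ax":0,"ay":0,"az":0,"x":-1.2,"y":-14.4,"z":0,"fingers":0.3},{"ax":0,"ay":0,"az":0,"x":-1.6,"y":-19.2,"z":0,"fingers":0.3},{"ax":0,"ay":0,"az":0,"x":-1.8,"y":-23.8,"z":0,"fingers":0.3}]' >/dev/null
python3 -m pendant '[{"ax":0,"ay":0,"az":0,"x":0,"y":0,"z":2,"fingers":0.3},{"ax":0,"ay":0,"az":0,"x":0,"y":0,"z":2,"fingers":0.3},{"ax":0,"ay":0,"az":0,"x":0,"y":0,"z":2,"fingers":0.3},{"ax":0,"ay":0,"az":0,"x":0,"y":0,"z":2,"fingers":0.3}]' >/dev/null
python3 ring.py collar_mid .020 0.0
```

```text
t 41.85 tcp [ 0.6482 -0.2729  0.1931] q [ 4.e-04 -1.e-03  1.e+00 -2.e-04] w 0.0597 F [-0.2 -0.3 -0. ] g 0.0
collar_mid 0.77 [ 0.6473 -0.2736] 0.0195 0.0154 shift [ 0.06 -0.08 19.25]
```

```bash
python3 -m pendant '[{"ax":0,"ay":0,"az":0,"x":0.1,"y":0.12,"z":4.5,"fingers":0.3},{"ax":0,"ay":0,"az":0,"x":0.1,"y":0.12,"z":9,"fingers":0.3},{"ax":0,"ay":0,"az":0,"x":0.1,"y":0.12,"z":13.5,"fingers":0.3},{"ax":0,"ay":0,"az":0,"x":0.1,"y":0.12,"z":17.5,"fingers":0.3},{"ax":0,"ay":0,"az":0,"x":0.1,"y":0.12,"z":18.6,"fingers":0.3}]' 
python3 -m pendant '[{"ax":0,"ay":0,"az":0,"x":0,"y":0,"z":0.2,"fingers":0.35},{"ax":0,"ay":0,"az":0,"x":0,"y":0,"z":0.3,"fingers":0.45},{"ax":0,"ay":0,"az":0,"x":0,"y":0,"z":0.3,"fingers":0.65},{"ax":0,"ay":0,"az":0,"x":0,"y":0,"z":0.3,"fingers":0.65},{"ax":0,"ay":0,"az":0,"x":0,"y":0,"z":0.3,"fingers":0.65}]' 40
python3 -m pendant '[{"ax":0,"ay":0,"az":0,"x":0,"y":0,"z":-4,"fingers":0.65},{"ax":0,"ay":0,"az":0,"x":0,"y":0,"z":-8,"fingers":0.65},{"ax":0,"ay":0,"az":0,"x":0,"y":0,"z":-12,"fingers":0.65},{"ax":0,"ay":0,"az":0,"x":0,"y":0,"z":-16,"fingers":0.65},{"ax":0,"ay":0,"az":0,"x":0,"y":0,"z":-20,"fingers":0.65}]' 
python3 -m pendant '[{"ax":0,"ay":0,"az":0,"x":0,"y":0,"z":0,"fingers":0.65},{"ax":0,"ay":0,"az":0,"x":0,"y":0,"z":0,"fingers":0.65},{"ax":0,"ay":0,"az":0,"x":0,"y":0,"z":0,"fingers":0.65}]' >/dev/null
python3 ring.py collar_mid .020 0.2; python3 -c "
from h import *
print(rel([.6305,-.037,.2]))"
```

```text
time_s: 42.4
eef_pos: [0.6431, -0.2697, 0.0009]
orientation: [-0.004, -0.001, 1.0, 0.002]
contact_force: [-0.6, 0.1, -1.3]
width: 0.0598
gripper_force: 0.0
time_s: 42.9
eef_pos: [0.6492, -0.2741, 0.007]
orientation: [0.003, -0.0, 1.0, -0.001]
contact_force: [-0.2, 0.2, 7.1]
width: 0.0376
gripper_force: 40.8
time_s: 43.4
eef_pos: [0.6463, -0.2728, 0.2054]
orientation: [0.0, -0.0, 1.0, -0.0]
contact_force: [0.7, -0.4, -1.1]
width: 0.0373
gripper_force: 40.5
t 43.75 tcp [ 0.6452 -0.2721  0.2006] q [-0.002  -0.      1.      0.0011] w 0.0371 F [ 0.4  0.3 -1.8] g 40.5
collar_mid 0.78 [ 0.6438 -0.2729] 0.0196 0.2096 shift [ 0.17 -0.06  0.14]
[ 1.47 23.51  0.1 ]
```

```bash
python3 -m pendant '[{"ax":0,"ay":0,"az":0,"x":0.3,"y":4.8,"z":0,"fingers":0.65},{"ax":0,"ay":0,"az":0,"x":0.6,"y":9.6,"z":0,"fingers":0.65},{"ax":0,"ay":0,"az":0,"x":0.9,"y":14.4,"z":0,"fingers":0.65},{"ax":0,"ay":0,"az":0,"x":1.2,"y":19.2,"z":0,"fingers":0.65},{"ax":0,"ay":0,"az":0,"x":1.3,"y":23.6,"z":0,"fingers":0.65}]' >/dev/null
python3 -m pendant '[{"ax":0,"ay":0,"az":0,"x":0,"y":0,"z":2,"fingers":0.65},{"ax":0,"ay":0,"az":0,"x":0,"y":0,"z":3.2,"fingers":0.65},{"ax":0,"ay":0,"az":0,"x":0,"y":0,"z":3.2,"fingers":0.65},{"ax":0,"ay":0,"az":0,"x":0,"y":0,"z":3.2,"fingers":0.65},{"ax":0,"ay":0,"az":0,"x":0,"y":0,"z":3.2,"fingers":0.65}]' >/dev/null
python3 ring.py collar_mid .020 0.2; python3 -c "
from h import *
print(rel([.6305,-.037,.1345]))"
```

```text
t 44.85 tcp [ 0.6342 -0.0381  0.172 ] q [ 7.e-04  7.e-04  1.e+00 -2.e-04] w 0.0371 F [ 0.3  0.3 -0.9] g 40.6
collar_mid 0.42 [ 0.6236 -0.0397] 0.0273 0.0951 shift [ 1.04 -0.16 -2.83]
[0.38 0.1  3.77]
```

```bash
python3 -m pendant '[{"ax":0,"ay":0,"az":0,"x":0.18,"y":0.2,"z":0.8,"fingers":0.65},{"ax":0,"ay":0,"az":0,"x":0.18,"y":0.2,"z":1.6,"fingers":0.65},{"ax":0,"ay":0,"az":0,"x":0.18,"y":0.2,"z":2.2,"fingers":0.65},{"ax":0,"ay":0,"az":0,"x":0.18,"y":0.2,"z":2.8,"fingers":0.65},{"ax":0,"ay":0,"az":0,"x":0.18,"y":0.2,"z":3.1,"fingers":0.65}]' 
python3 -m pendant '[{"ax":0,"ay":0,"az":0,"x":0,"y":0,"z":0.2,"fingers":0.65},{"ax":0,"ay":0,"az":0,"x":0,"y":0,"z":0.4,"fingers":0.65},{"ax":0,"ay":0,"az":0,"x":0,"y":0,"z":0.4,"fingers":0.65}]' 
python3 ring.py collar_mid .020 0.2;
```

```text
time_s: 45.4
eef_pos: [0.6311, -0.0347, 0.139]
orientation: [-0.001, -0.0, 1.0, 0.0]
contact_force: [0.6, 0.0, -1.0]
width: 0.0371
gripper_force: 40.6
time_s: 45.7
eef_pos: [0.6318, -0.0348, 0.1362]
orientation: [-0.0, -0.0, 1.0, 0.0]
contact_force: [-0.1, -0.3, -0.8]
width: 0.0374
gripper_force: 40.6
t 45.75 tcp [ 0.6319 -0.0348  0.1364] q [ 1.e-04 -1.e-04  1.e+00 -0.e+00] w 0.037 F [-0.3 -0.1 -1. ] g 40.6
collar_mid 0.6 [ 0.6301 -0.0353] 0.0197 0.1443 shift [ 0.17 -0.05 -6.38]
```

```bash
python3 -m pendant '[{"ax":0,"ay":0,"az":0,"x":-0.05,"y":-0.1,"z":0.1,"fingers":0.65},{"ax":0,"ay":0,"az":0,"x":-0.05,"y":-0.1,"z":0.2,"fingers":0.65},{"ax":0,"ay":0,"az":0,"x":-0.05,"y":-0.1,"z":0.2,"fingers":0.65}]' 
python3 -m pendant '[{"ax":0,"ay":0,"az":0,"x":0,"y":0,"z":0,"fingers":0.5},{"ax":0,"ay":0,"az":0,"x":0,"y":0,"z":0,"fingers":0.4},{"ax":0,"ay":0,"az":0,"x":0,"y":0,"z":-2,"fingers":0.3},{"ax":0,"ay":0,"az":0,"x":0,"y":0,"z":-5,"fingers":0.3},{"ax":0,"ay":0,"az":0,"x":0,"y":0,"z":-8,"fingers":0.3}]' 
python3 -m pendant '[{"ax":0,"ay":0,"az":0,"x":0,"y":0,"z":0,"fingers":0.3},{"ax":0,"ay":0,"az":0,"x":0,"y":0,"z":0,"fingers":0.3},{"ax":0,"ay":0,"az":0,"x":0,"y":0,"z":0,"fingers":0.3}]' >/dev/null
python3 ring.py collar_mid .020 0.2; python3 - <<'E'
from h import *
st,im,d=snap('wrist');P=cloud('wrist',d,st);hsv=cv2.cvtColor(im,cv2.COLOR_RGB2HSV)
y=(hsv[...,0]>22)&(hsv[...,0]<33)&(hsv[...,1]>150)&(abs(P[...,2]-.12)<.02)&(P[...,1]>.04)
print('ball',P[y].mean(0),P[y].min(0),P[y].max(0),y.sum())
print([ (r['at'],r['conf']) for r in robot.spot_point('wrist','switch_tip')[:1]])
cv2.imwrite('pics/w11.png',im[:,:,::-1])
E
```

```text
time_s: 46.1
eef_pos: [0.6327, -0.0361, 0.135]
orientation: [0.001, -0.0, 1.0, -0.0]
contact_force: [-0.2, -0.5, 2.1]
width: 0.0369
gripper_force: 40.9
time_s: 46.6
eef_pos: [0.6316, -0.0357, 0.2142]
orientation: [-0.001, -0.0, 1.0, 0.0]
contact_force: [1.5, 0.1, 0.4]
width: 0.0598
gripper_force: 0.0
t 46.95 tcp [ 0.6311 -0.0356  0.2121] q [-1.8e-03 -1.0e-04  1.0e+00  4.0e-04] w 0.0601 F [-0.4 -1.1 -1.1] g 0.0
collar_mid 0.94 [ 0.6308 -0.0363] 0.0195 0.1433 shift [ 0.04 -0.07  1.26]
collar_mid 0.46 [0.5851 0.0845] 0.0392 0.0709 shift [ 4.61 12.01  1.28]
ball [0.56618312 0.08090325 0.12939023] [0.55403073 0.07131062 0.1186212 ] [0.57895683 0.09625323 0.13568572] 1501
[([0.5649, 0.0883, 0.12], 0.81)]
```

View pics/w11.png

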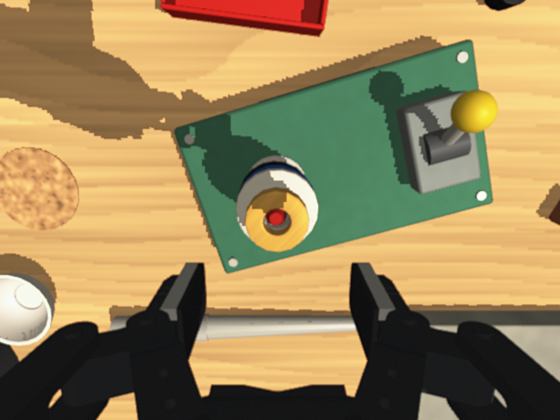

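The wrist view shows the collar seated on the spacer at (278,220), with its top at 142 mm, which is correct, and the red tip inside it. The lever ball is at (474,110), still off. I'll push it over with shut fingers from its -x side.

```bash
python3 -m pendant '[{"ax":0,"ay":0,"az":0,"x":3.5,"y":3.4,"z":0,"fingers":0.6},{"ax":0,"ay":0,"az":0,"x":7,"y":6.8,"z":0,"fingers":0.8},{"ax":0,"ay":0,"az":0,"x":11,"y":10.8,"z":0,"fingers":1},{"ax":0,"ay":0,"az":0,"x":11,"y":10.8,"z":0,"fingers":1},{"ax":0,"ay":0,"az":0,"x":11,"y":10.8,"z":0,"fingers":1}]'
python3 -m pendant '[{"ax":0,"ay":0,"az":0,"x":0,"y":0,"z":4,"fingers":1},{"ax":0,"ay":0,"az":0,"x":0,"y":0,"z":8,"fingers":1},{"ax":0,"ay":0,"az":0,"x":0,"y":0,"z":10.2,"fingers":1},{"ax":0,"ay":0,"az":0,"x":0,"y":0,"z":10.2,"fingers":1},{"ax":0,"ay":0,"az":0,"x":0,"y":0,"z":10.2,"fingers":1}]'
```

```text
time_s: 47.6
eef_pos: [0.5212, 0.0732, 0.2139]
orientation: [-0.0, -0.001, 1.0, -0.0]
contact_force: [0.5, -0.2, 0.7]
width: -0.0001
gripper_force: 0.0
time_s: 48.1
eef_pos: [0.5235, 0.0712, 0.1124]
orientation: [0.0, 0.0, 1.0, -0.0]
contact_force: [0.6, -1.0, 0.1]
width: -0.0002
gripper_force: 0.0
```

```bash
python3 -m pendant '[{"ax":0,"ay":0,"az":0,"x":-1,"y":0.3,"z":0,"fingers":1},{"ax":0,"ay":0,"az":0,"x":-2,"y":0.6,"z":0,"fingers":1},{"ax":0,"ay":0,"az":0,"x":-3,"y":0.9,"z":0,"fingers":1},{"ax":0,"ay":0,"az":0,"x":-4,"y":1.2,"z":0,"fingers":1},{"ax":0,"ay":0,"az":0,"x":-5,"y":1.4,"z":0,"fingers":1}]'
python3 -m pendant '[{"ax":0,"ay":0,"az":0,"x":-0.4,"y":0.1,"z":0,"fingers":1},{"ax":0,"ay":0,"az":0,"x":-0.8,"y":0.2,"z":0,"fingers":1},{"ax":0,"ay":0,"az":0,"x":-1.2,"y":0.3,"z":0,"fingers":1},{"ax":0,"ay":0,"az":0,"x":-1.6,"y":0.4,"z":0,"fingers":1},{"ax":0,"ay":0,"az":0,"x":-2.0,"y":0.5,"z":0,"fingers":1}]'
python3 - <<'E'
from h import *
pose()
for cam in('scene',):
    st,im,d=snap(cam);P=cloud(cam,d);hsv=cv2.cvtColor(im,cv2.COLOR_RGB2HSV)
    y=(hsv[...,0]>22)&(hsv[...,0]<33)&(hsv[...,1]>150)&(P[...,2]>.1)&(P[...,2]<.15)&(abs(P[...,1]-.095)<.05)&(abs(P[...,0]-.6)<.07)
    print(cam,P[y].mean(0),P[y].min(0),P[y].max(0),y.sum(),[ (r['at'],r['conf']) for r in robot.spot_point(cam,'switch_tip')[:1]])
E
```

```text
time_s: 48.6
eef_pos: [0.5736, 0.0867, 0.1127]
orientation: [0.001, -0.0, 1.0, 0.0]
contact_force: [-1.8, 0.2, 0.7]
width: -0.0
gripper_force: 0.7
time_s: 49.1
eef_pos: [0.5919, 0.0912, 0.1118]
orientation: [-0.001, -0.0, 1.0, -0.0]
contact_force: [-2.1, -1.0, -0.9]
width: -0.0002
gripper_force: 0.7
t 49.1 tcp [0.5919 0.0912 0.1118] q [-7.e-04 -1.e-04  1.e+00 -1.e-04] w -0.0002 F [-2.1 -1.  -0.9] g 0.7
scene [0.61900852 0.10236696 0.12993515] [0.60958793 0.09341884 0.11781908] [0.62751487 0.1099273  0.13584945] 48 [([0.6126, 0.1005, 0.1226], 0.53)]
```

```bash
python3 -m pendant '[{"ax":0,"ay":0,"az":0,"x":-0.3,"y":0.1,"z":0,"fingers":1},{"ax":0,"ay":0,"az":0,"x":-0.5,"y":0.15,"z":0,"fingers":1},{"ax":0,"ay":0,"az":0,"x":-0.5,"y":0.15,"z":0,"fingers":1}]'
python3 -m pendant '[{"ax":0,"ay":0,"az":0,"x":-0.2,"y":0.05,"z":0,"fingers":1},{"ax":0,"ay":0,"az":0,"x":-0.3,"y":0.1,"z":0,"fingers":1}]'
```

```text
time_s: 49.5
eef_pos: [0.5965, 0.0924, 0.112]
orientation: [-0.001, -0.0, 1.0, -0.0]
contact_force: [-3.3, -1.4, 0.3]
width: 0.0001
gripper_force: 1.7
time_s: 49.7
eef_pos: [0.597, 0.0926, 0.1117]
orientation: [-0.004, -0.0, 1.0, -0.001]
contact_force: [-11.9, -5.0, 5.4]
width: -0.0001
gripper_force: 6.1
```

The force jumped at the end stop. I'll back off, raise and check.

```bash
python3 -m pendant '[{"ax":0,"ay":0,"az":0,"x":2,"y":-0.5,"z":0,"fingers":1},{"ax":0,"ay":0,"az":0,"x":5,"y":-1.4,"z":0,"fingers":1},{"ax":0,"ay":0,"az":0,"x":6,"y":-1.7,"z":-4,"fingers":1},{"ax":0,"ay":0,"az":0,"x":6,"y":-1.7,"z":-8,"fingers":1},{"ax":0,"ay":0,"az":0,"x":6,"y":-1.7,"z":-12,"fingers":0.8}]'
python3 -m pendant '[{"ax":0,"ay":0,"az":0,"x":5,"y":0,"z":-1,"fingers":0.5},{"ax":0,"ay":0,"az":0,"x":8,"y":0,"z":-2,"fingers":0.4},{"ax":0,"ay":0,"az":0,"x":8,"y":0,"z":-2,"fingers":0.4}]'
python3 - <<'E'
from h import *
for cam in('top','scene'):
    st,im,d=snap(cam,cam+'9');P=cloud(cam,d);hsv=cv2.cvtColor(im,cv2.COLOR_RGB2HSV)
    y=(hsv[...,0]>22)&(hsv[...,0]<33)&(hsv[...,1]>150)&(P[...,2]>.1)&(P[...,2]<.15)&(abs(P[...,1]-.095)<.05)&(abs(P[...,0]-.6)<.07)
    c=P[y].mean(0);print(cam,c,y.sum(),'s along spindle x',(c[:2]-[.5928,.0926])@[.96,.28],[ (r['at'],r['conf']) for r in robot.spot_point(cam,'switch_tip')[:1]])
im=cv2.imread('pics/scene9.png')[160:270,190:340];cv2.imwrite('pics/s9.png',cv2.resize(im,None,fx=4,fy=4,interpolation=cv2.INTER_CUBIC))
E
```

```text
time_s: 50.2
eef_pos: [0.5405, 0.0767, 0.2341]
orientation: [0.001, 0.0, 1.0, 0.0]
contact_force: [0.6, 0.9, 0.3]
width: 0.0132
gripper_force: 0.0
time_s: 50.5
eef_pos: [0.4593, 0.0771, 0.2547]
orientation: [0.003, -0.0, 1.0, 0.0]
contact_force: [0.5, -0.4, 0.1]
width: 0.0513
gripper_force: 0.0
top [0.61913453 0.09907283 0.13006026] 57 s along spindle x 0.027093539025743206 [([0.6229, 0.1025, 0.121], 0.55)]
scene [0.62227698 0.10386146 0.12811438] 45 s along spindle x 0.031451109521532926 [([0.6176, 0.1011, 0.1188], 0.59)]
```

View pics/s9.png

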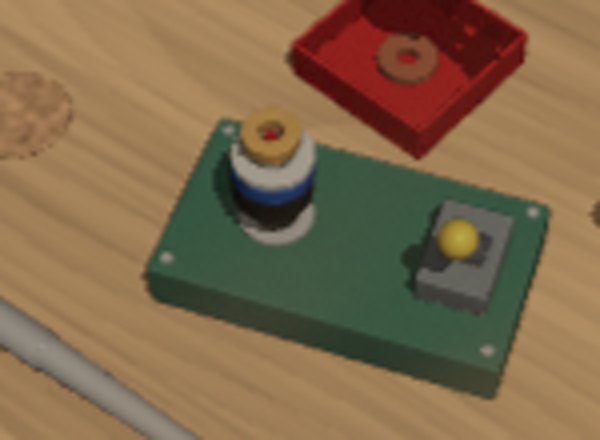

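View pics/top9.png

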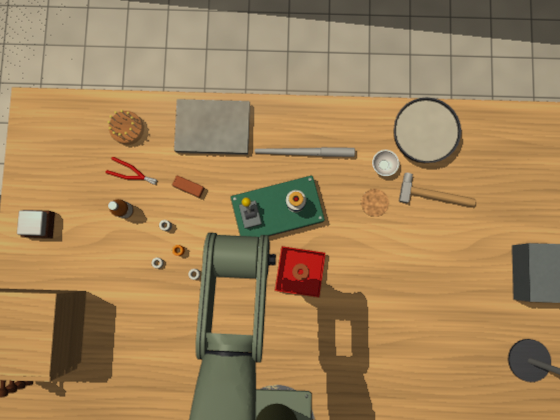

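The views show the stack correct (black, blue, white, spacer, collar), the worn wheel in the tray, and the ball at (247,202) leaning fully to the +x side. The other things on the bench are where they started. I'll hand in.

```bash
python3 -c "
from plant import robot
print(robot.close_job())"
```

```text
the job is handed in; nothing more can be done
None
```

I finished and handed in the job. The worn wheel is in the scrap tray; the post carries black, blue and white wheels, the 11 mm spacer and the collar, all measured fully home; and the lever is hard over to run. The handed-in result itself wasn't reported back.

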